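Rebuild two rows of salvaged battery cells

TASK

Finish the two rows of salvaged battery cells on the plywood board: each row starts with one cell fixed against a stop, one a long cell and one a short cell. Add every sound loose cell to the row of its own length, lying flat on the board on the side away from the stop, with its ends in line with the fixed cell's and its long side butted flush against its neighbour, so that no gap is left anywhere in the row. The swollen cell with the bulging top must not go into a row: put it into the steel tin; leave the phone, the platter and the desoldering pump where they are.

Things in the scene. Friction and masses are not known exactly. Their poses are not given: they have to be found in the camera images.
- pack_board: fixed plywood board 210 (own x) x 230 (own y) x 8 mm thick, two stop bars (75 x 12, 28 mm above the table) on its +y edge; two rows run side by side from the stops towards its -y, their centre lines at own x = -58 and +58 mm; origin: centre of its underside, on the table
- first_long: the long cell fixed on the board against one of the two stops: grey aluminium box 68 (own x) x 34 (own y) x 28 mm high; its -y side is where the row of long cells goes on (own axes parallel to the board's); origin: centre of its underside, on the board's top. Which row is the long one varies
- first_short: the short cell fixed on the board against the other stop: 48 (own x) x 34 (own y) x 28 mm high; the row of short cells goes on from its -y side; origin: centre of its underside, on the board's top
- long_1: loose long cell, plain grey aluminium battery can, flat-topped box 68 long (own x) x 34 wide (own y) x 28 mm high, flat terminals on top near its two ends; origin: centre of its underside; may be absent
- long_2: loose long cell, plain grey aluminium battery can, flat-topped box 68 long (own x) x 34 wide (own y) x 28 mm high, flat terminals on top near its two ends; origin: centre of its underside; may be absent
- long_3: loose long cell, plain grey aluminium battery can, flat-topped box 68 long (own x) x 34 wide (own y) x 28 mm high, flat terminals on top near its two ends; origin: centre of its underside; may be absent
- short_1: loose short cell, like the long cells but shorter: 48 long (own x) x 34 wide (own y) x 28 mm high; origin: centre of its underside; may be absent
- short_2: loose short cell, like the long cells but shorter: 48 long (own x) x 34 wide (own y) x 28 mm high; origin: centre of its underside; may be absent
- short_3: loose short cell, like the long cells but shorter: 48 long (own x) x 34 wide (own y) x 28 mm high; origin: centre of its underside; may be absent
- swollen: the swollen loose cell: same can as a long cell (68 own x, 34 own y, 28 mm high) with a rounded bulge along the middle of its top, 35 mm high in all; its end faces are flat; origin: centre of its underside; always present
- tin: fixed open steel tray for rejects, 105 (own x) x 160 (own y) x 28 mm high, walls and floor 4 mm thick; origin: centre of its underside
- phone: dismantled black phone lying on the table, 72 x 148 x 9 mm, loose; bystander; origin: centre of its underside
- platter: grey aluminium hard drive platter lying flat, 95 mm across, 4 mm thick, loose; bystander; origin: centre of its underside
- pump: desoldering pump with a brass tip lying along its own x, about 200 mm long, 22 mm thick, loose; bystander; origin: underside below the middle of its barrel
Not all that is in view belongs to the job. Of the things like the tin, leave any that is black; of the rest the smaller one is meant.

How it is judged:
By the outcome, as a careful person would: the job done as asked, in the order asked, and still so for the second after the job is handed in, with the robot touching nothing.
Of long_1, long_2, long_3, short_1, short_2, short_3 only 4 to 6 are there at a start; the rules pass over those that are not, and their reading is None.
At some moment in a run one of long_1, long_2, long_3, short_1, short_2, short_3 may be knocked a few centimetres aside while the robot is not near it.
Once in a run the grip may slacken for a moment while it holds something.
It also fails if it takes over 210 s, if anything falls off the work surface, if the arm or the gripper's body presses on something with over 40 N, if the wrist force passes 120 N, or if a joint passes its speed limit or range.

ROBOT

A 7-joint arm with a two-finger parallel gripper is mounted at the origin on the work surface. World frame = base frame: x ahead of the robot, y to its left, z up, the work surface at z = 0. Lengths are in mm, angles in rad, forces in N, time in s.
With the tool pointing down it reaches from about 400 to 875 mm from the base axis. Payload 4.4 kg.
Tool frame: the origin (TCP) lies at the very end of the fingers, on their centre line; the grasp point (between the pads) lies 19 mm behind it; z points along the fingers, x is the direction in which the jaws open and shut, and the axes are right-handed (so a half turn about z gives the same grasp; the last joint's range is limited). The gripper opens to 85 mm and grips with 20 to 120 N. Pads are 22 mm wide; open, the fingers measure 114 mm over their backs; the gripper's body (76 mm by 85 mm) begins 54 mm behind the grasp point. The pads swing forward as they close: fully open they stand 13 mm farther back than shut.
Start: joints at [-1.218, 0.628, 0.038, 1.517, -0.027, 0.996, -0.02], TCP at [264.31, 593.85, 231.313] pointing down, gripper open.
Joint ranges: [-3.06, 3.06], [-0.37, 2.12], [-1.25, 1.32], [0.18, 2.47], [-1.1, 4.24], [0.23, 1.98], [-2.94, 2.94]. Speed limits (rad/s): [2.57, 2.57, 3.14, 3.14, 3.14, 3.14, 3.14].

INTERFACE

Orientations are given as [roll, pitch, yaw] about the fixed x, y, z axes, in that order (R = Rz(yaw) Ry(pitch) Rx(roll)).
In Python, from cell import ctrl gives the robot as it stands.
- The arm moves only by the shell command python3 -m creep 'ROWS'. ROWS is text: rows parted by semicolons, each of 7 numbers parted by spaces: the shift along the tool's x, y, z in units of 40 mm (1.0 is 40 mm), then the turn, a rotation vector about the tool's x, y, z in degrees, then the closure, from 0 (fully open) to 1 (shut). In form: x y z rx ry rz grip; .... A call has 1 to 10 rows; each row is the pose to reach, as a shift and turn from the pose commanded when the call began, along the tool's axes at that moment; what a row does not reach only later rows make up. A row lasts 1/12 s, in which the tool goes at most 41.7 mm and 7.16 degrees, less where a joint would pass 70% of its speed; a pose out of reach is approached as far as the arm can. A call with a gripper value outside its range is refused whole. The fingers move at their own pace and stop on an object; the grip force is fixed at half the most. Time passes only in rows, so rows that repeat a pose let the fingers close. It gives the time, the measured TCP pose, the force and the opening at its end, in the units of the state.
- ctrl.read_state(): the state, without advancing time (a new reading comes with each control period).
- ctrl.get_image(name): name is "scene" or "top" or "wrist"; returns a dict with "img" (400x640x3 uint8, red, green, blue), "vfov" (degrees; the focal length in pixels is half the picture's height over the tangent of half this angle, whatever the lens; pixels are square), "cx", "cy" (the principal point, pixels), "distortion" ([k1, k2, p1, p2, k3] as OpenCV has them; the pictures are not rectified), "T" (4x4, takes a point from camera to world coordinates); the wrist camera has in their place "tool_from_camera" (4x4, takes a point from camera to tool coordinates, whose origin is the TCP and whose axes are the tool frame's). Camera axes: x right, y up, looking along -z (the intrinsics and any distortion apply to the point x, -y, -z); pixel columns grow to the right and rows downward; lengths in mm; the calibration is good to about 2 mm. A picture is of the moment at which its call begins: read the wrist's pose just before it. There is no depth.
- ctrl.finish_job(): hands the job in, once; it reports no verdict.
Trained networks look in the newest picture that a camera, given by its name, has taken for a name from the list of things; names that differ only in an ending like _2 or _b are one class to them, and where a whole thing is asked for, a point or a joint stands for the part that bears it (a point fixed in the world has none). Each returns a list of dicts, best first, with "score" (0 to 1); they miss things now and then, are a little off and sometimes report something else, mostly with a low value. They report only what shows in the picture. A call takes as long as a camera call. They do not tell look-alikes from the thing itself.
- ctrl.boxes_of(camera, thing): "rect" ([left, top, right, bottom] in pixels, round what is visible of it).
- ctrl.cut_out(camera, thing): "pixels" (400x640 bool, what is visible of it) and "rect" ([left, top, right, bottom] in pixels, round what is visible of it).
The state is a dict: "clock": time; "qpos": joint angles; "qd": joint speeds; "tau": joint torques, N m; "eef_pos": TCP position; "tool_rot": TCP orientation; "force": force on the tool from outside, world axes, zero at the start; "torque": the same for the moment, N m; "width": finger opening in mm.
Only numpy, scipy, OpenCV 4.12 (cv2) and the standard library are available. Lean on these libraries where they do the work, as an engineer would, in place of code of your own. Each camera call takes 0.05 s, during which the arm holds its last target.

## Working session

There is one attempt and no reset: what is moved stays moved. The work goes in short steps, Python scripts to look and compute and a shell command to move; the robot and the scene stay as the last step left them, time stands still between calls to the robot, and variables do not carry over. Pictures are saved under pics/ and viewed, and the job is handed in when it is done.

```bash
ls; mkdir -p pics; cat > h.py <<'E'
import numpy as np, cv2
from cell import ctrl
def snap(name,fn):
    d=ctrl.get_image(name); cv2.imwrite('pics/'+fn,d['img'][:,:,::-1]); return d
E
python3 - <<'E'
from h import *
print(ctrl.read_state())
for n in ['scene','top','wrist']:
    d=snap(n,n+'0.png'); print({k:(v if not hasattr(v,'round') else v.round(3).tolist()) for k,v in d.items() if k!='img'})
E
```

```text
pics
{'clock': 0.0, 'qpos': array([-1.21782078,  0.62939552,  0.03840926,  1.51837483, -0.02702133,
        0.99627156, -0.01999547]), 'qd': array([-0.00080256, -0.00074434,  0.00065293, -0.0011049 ,  0.00161456,
        0.00082653,  0.00017544]), 'tau': array([ 1.21735051e-03, -5.63420641e+01,  1.22640934e+00, -1.93448746e+01,
        1.09544961e-02,  1.04330099e-02,  7.35781441e-06]), 'eef_pos': array([264.0136287, 593.2823207, 230.3542782]), 'tool_rot': array([-3.14158367e+00,  1.93260385e-03,  1.15204000e+00]), 'force': array([-0.85997434,  0.68062118, -0.60776607]), 'torque': array([ 0.03322024,  0.01765854, -0.00927231]), 'width': 85.55287400305056}
{'vfov': 50.32979890200459, 'cx': 306.4960343479933, 'cy': 200.1830742691706, 'distortion': [-0.107, 0.0, 0.0, 0.0, 0.0], 'T': [[-0.74, -0.488, 0.463, 1049.195], [0.672, -0.548, 0.498, 520.764], [0.01, 0.68, 0.733, 904.976], [0.0, 0.0, 0.0, 1.0]]}
{'vfov': 47.20652163298129, 'cx': 323.6574593739346, 'cy': 194.56840047714576, 'distortion': [-0.039, 0.0, 0.0, 0.0, 0.0], 'T': [[0.023, 0.994, -0.104, 399.639], [-1.0, 0.022, -0.009, -58.957], [-0.006, 0.104, 0.995, 1160.723], [0.0, 0.0, 0.0, 1.0]]}
{'vfov': 65.23134181876499, 'cx': 322.0058629034449, 'cy': 194.43346940173245, 'distortion': [-0.059, 0.0, 0.0, 0.0, 0.0], 'tool_from_camera': [[1.0, 0.0, 0.001, 0.628], [0.0, -0.947, -0.322, -83.412], [0.001, 0.322, -0.947, -143.011], [0.0, 0.0, 0.0, 1.0]]}
```

View pics/top0.png

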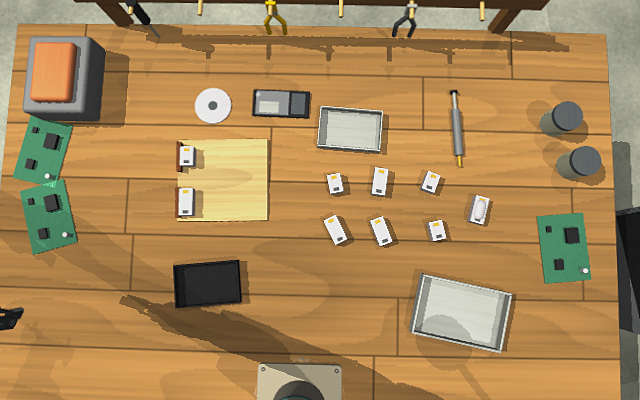

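View pics/scene0.png

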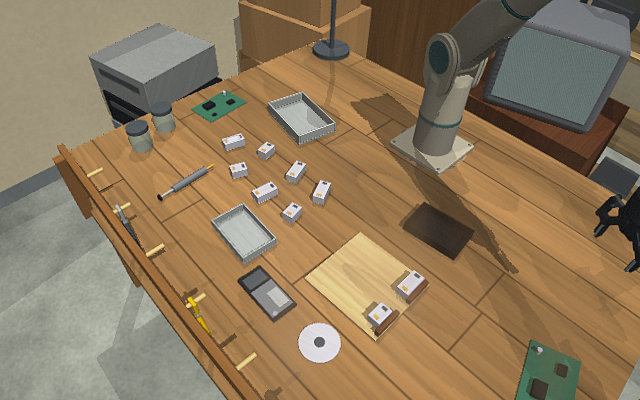

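View pics/wrist0.png

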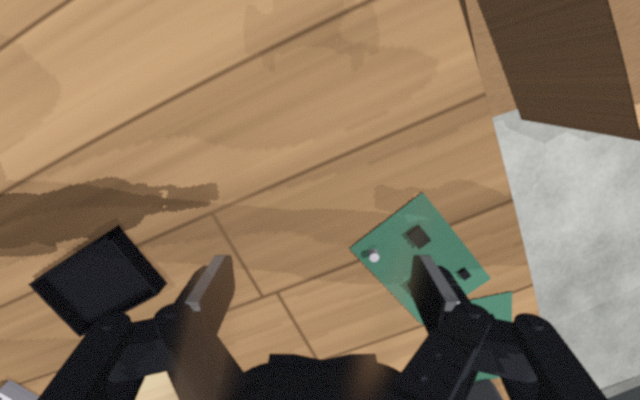

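```bash
cat >> h.py <<'E'
from scipy.optimize import minimize
def K(d):
    f=d['img'].shape[0]/2/np.tan(np.radians(d['vfov']/2)); return np.array([[f,0,d['cx']],[0,f,d['cy']],[0,0,1.]])
F=np.diag([1,-1,-1.])
def Rrpy(r): 
    from scipy.spatial.transform import Rotation as R
    return R.from_euler('xyz',r).as_matrix()
def setT(d,s=None):
    if 'T' not in d:
        T=np.eye(4);T[:3,:3]=Rrpy(s['tool_rot']);T[:3,3]=s['eef_pos'];d['T']=T@d['tool_from_camera']
    return d
def proj(d,P):
    P=np.atleast_2d(P).astype(float);T=np.array(d['T']);c=(P-T[:3,3])@T[:3,:3]@F
    return cv2.projectPoints(c,np.zeros(3),np.zeros(3),K(d),np.array(d['distortion'],float))[0][:,0]
def unproj(d,uv,z):
    uv=np.atleast_2d(uv).astype(float);n=cv2.undistortPoints(uv[:,None],K(d),np.array(d['distortion'],float))[:,0]
    T=np.array(d['T']);r=np.c_[n,np.ones(len(n))]@F@T[:3,:3].T;t=(z-T[2,3])/r[:,2];return T[:3,3]+r*t[:,None]
def box(x,y,yaw,L,W,z0,z1):
    c,s=np.cos(yaw),np.sin(yaw);P=[]
    for z in(z0,z1):
        for a,b in((-1,-1),(1,-1),(1,1),(-1,1)):
            P.append([x+c*a*L/2-s*b*W/2,y+s*a*L/2+c*b*W/2,z])
    return np.array(P)
def fitbox(d,mask,L,W,z0,z1,x0):
    S=4;vs,us=np.nonzero(mask);m=12
    u0,v0,u1,v1=us.min()-m,vs.min()-m,us.max()+m,vs.max()+m
    M=cv2.resize(np.pad(mask.astype(np.float32),m)[v0+m:v1+m+1,u0+m:u1+m+1],None,fx=S,fy=S,interpolation=cv2.INTER_LINEAR)
    def cost(p):
        q=(proj(d,box(p[0],p[1],p[2],L,W,z0,z1))-[u0,v0]+.5)*S-.5
        h=cv2.convexHull(q.astype(np.float32))
        I=np.zeros(M.shape,np.float32);cv2.fillConvexPoly(I,np.round(h*16).astype(np.int32),1.,cv2.LINE_AA if 0 else 8,4)
        return np.abs(I-M).sum()/M.sum()
    best=None
    for dy in np.radians([-20,0,20]):
        x=np.array(x0)+[0,0,dy]
        r=minimize(cost,x,method='Nelder-Mead',options=dict(initial_simplex=[x,x+[6,0,0],x+[0,6,0],x+[0,0,.2]],xatol=.05,fatol=1e-4))
        if best is None or r.fun<best.fun:best=r
    return best.x,best.fun
E
python3 - <<'E'
from h import *
d=snap('top','top1.png')
for n in ['long','short','swollen','first_long','first_short','tin','pack_board','phone','pump','platter','long_1','short_1']:
    try:
        r=ctrl.cut_out('top',n)
        for q in r:
            m=q['pixels'];print(n,round(q['score'],2),np.round(q['rect']).tolist(),m.sum(), np.round(cv2.minAreaRect(np.argwhere(m)[:,::-1].astype(np.float32))[1],1))
    except Exception as e: print(n,e)
cv2.imwrite('pics/topcrop.png',cv2.resize(d['img'][70:270,160:520,::-1],None,fx=2.2,fy=2.2,interpolation=cv2.INTER_CUBIC))
E
```

```text
long 0.84 [372.0, 214.0, 394.0, 245.0] 423 [28.7 15.2]
long 0.67 [327.0, 213.0, 345.0, 243.0] 317 [26.8 12.5]
long 0.64 [372.0, 167.0, 387.0, 196.0] 403 [15.  27.8]
short 0.77 [326.0, 174.0, 343.0, 194.0] 297 [21.  14.7]
short 0.71 [429.0, 217.0, 447.0, 242.0] 335 [20.1 17.7]
short 0.53 [419.0, 172.0, 442.0, 194.0] 318 [16.1 20.9]
swollen 0.9 [469.0, 193.0, 488.0, 227.0] 461 [16.2 29.3]
swollen 0.15 [326.0, 171.0, 340.0, 196.0] 262 [19.6 14.1]
first_long 0.65 [176.0, 189.0, 199.0, 219.0] 530 [29. 18.]
first_long 0.41 [325.0, 216.0, 345.0, 243.0] 371 [26.8 13.4]
first_short 0.66 [181.0, 148.0, 196.0, 168.0] 341 [20. 16.]
tin 0.98 [413.0, 273.0, 513.0, 357.0] 5785 [95.6 62.3]
tin 0.82 [316.0, 107.0, 384.0, 156.0] 2740 [64.2 43.4]
tin 0.61 [172.0, 257.0, 245.0, 308.0] 2909 [43.9 67.9]
tin 0.36 [176.0, 191.0, 197.0, 216.0] 472 [27. 16.]
pack_board 0.89 [175.0, 140.0, 269.0, 223.0] 6521 [82. 93.]
phone 0.81 [254.0, 89.0, 310.0, 116.0] 1561 [57.  27.7]
pump 0.82 [451.0, 90.0, 467.0, 169.0] 567 [76.5  9.9]
pump 0.29 [371.0, 166.0, 387.0, 198.0] 411 [14.6 29.1]
platter 0.73 [198.0, 93.0, 229.0, 126.0] 920 [33. 34.]
long_1 0.84 [372.0, 214.0, 394.0, 245.0] 423 [28.7 15.2]
long_1 0.67 [327.0, 213.0, 345.0, 243.0] 317 [26.8 12.5]
long_1 0.64 [372.0, 167.0, 387.0, 196.0] 403 [15.  27.8]
short_1 0.77 [326.0, 174.0, 343.0, 194.0] 297 [21.  14.7]
short_1 0.71 [429.0, 217.0, 447.0, 242.0] 335 [20.1 17.7]
short_1 0.53 [419.0, 172.0, 442.0, 194.0] 318 [16.1 20.9]
```

View pics/topcrop.png

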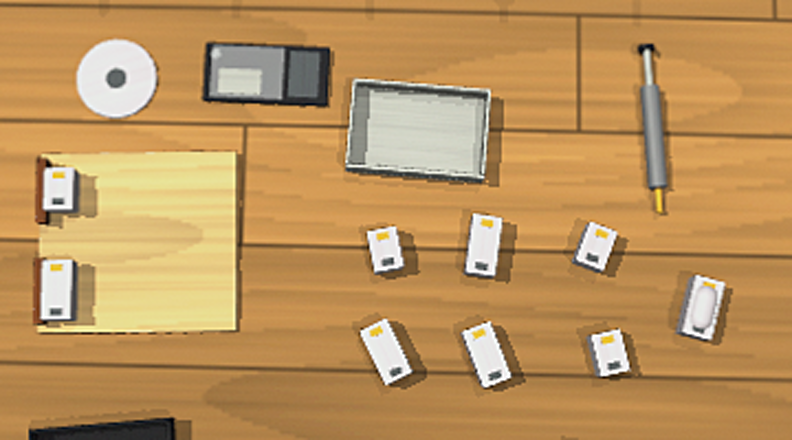

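```bash
cat >> h.py <<'E'
def topmask(d,seed,r=26,S=4,thr=185):
    u,v=map(int,seed);u0,v0=u-r,v-r
    c=cv2.resize(d['img'][v0:v+r,u0:u+r],None,fx=S,fy=S,interpolation=cv2.INTER_CUBIC)
    c=c.astype(int);m=((c.min(2)>thr)&(c.max(2)-c.min(2)<45)).astype(np.uint8)
    n,l,st,ce=cv2.connectedComponentsWithStats(m)
    # component nearest to seed
    k=min((i for i in range(1,n) if st[i,4]>30*S*S/4),key=lambda i:np.hypot(*(ce[i]-r*S)))
    p=np.argwhere(l==k)[:,::-1].astype(np.float32);h=cv2.convexHull(p)
    return (h[:,0]+.5)/S-.5+[u0,v0]
def fitquad(d,hull,z):
    """min-area rect of hull back-projected to plane z -> x,y,yaw(long axis),L,W"""
    P=unproj(d,hull,z)[:,:2].astype(np.float32)
    (x,y),(a,b),t=cv2.minAreaRect(P)
    t=np.radians(t)
    if b>a:a,b,t=b,a,t+np.pi/2
    t=(t+np.pi/2)%np.pi-np.pi/2
    return x,y,t,a,b
E
python3 - <<'E'
from h import *
d=snap('top','top2.png')
for n,s,z in [('L',(335,230),28),('L',(381,231),28),('L',(379,181),28),('S',(335,183),28),('S',(431,181),28),('S',(437,230),28),('W',(480,210),28),('fS',(187,155),36),('fL',(186,201),36)]:
    print(n,s,np.round(fitquad(d,topmask(d,s),z),2))
for uv in [(176,140),(267,139),(268,220),(177,221)]: print(unproj(d,uv,8)[0].round(1))
for n in [(322,106),(382,110),(381,154),(318,149)]: print('tin',unproj(d,n,28)[0].round(1))
E
```

```text
L (335, 230) [432.82 -78.95   0.48  66.67  33.76]
L (381, 231) [ 4.3189e+02 -1.9225e+02  3.8000e-01  6.7610e+01  3.4210e+01]
L (379, 181) [ 5.5617e+02 -1.8764e+02 -1.2000e-01  6.7590e+01  3.3890e+01]
S (335, 183) [ 5.4859e+02 -7.5860e+01  2.2000e-01  4.7720e+01  3.3610e+01]
S (431, 181) [ 5.5755e+02 -3.1565e+02 -3.6000e-01  4.7630e+01  3.3800e+01]
S (437, 230) [ 4.3686e+02 -3.3119e+02  2.4000e-01  4.7340e+01  3.4030e+01]
W (480, 210) [ 4.9044e+02 -4.3674e+02 -2.4000e-01  6.7550e+01  3.4450e+01]
fS (187, 155) [6.0928e+02 2.9812e+02 2.0000e-02 4.8410e+01 3.2890e+01]
fL (186, 201) [4.9387e+02 2.9407e+02 2.0000e-02 6.6660e+01 3.3500e+01]
[653.5 335.5   8. ]
[660.8 100.    8. ]
[452.9  89.9   8. ]
[444.8 320.9   8. ]
tin [744.8 -39.6  28. ]
tin [ 737.7 -192.3   28. ]
tin [ 624.1 -190.7   28. ]
tin [633.3 -32.2  28. ]
```

```bash
cat > go.py <<'E'
import sys
from h import *
# usage: go.py x y z yaw  -> shift (tool axes, units of 40) & rz deg from measured pose
s=ctrl.read_state();R=Rrpy(s['tool_rot']);p=s['eef_pos']
print('t',round(s['clock'],2),'pos',p.round(1),'rot',s['tool_rot'].round(3),'w',round(s['width'],1),'F',s['force'].round(1),'q',s['qpos'].round(2))
a=list(map(float,sys.argv[1:]))
for i in range(0,len(a),4):
    x,y,z,w=a[i:i+4];sh=R.T@(np.array([x,y,z])-p)/40
    from scipy.spatial.transform import Rotation as Q
    rv=Q.from_matrix(R.T@Rrpy([np.pi,0,w])).as_rotvec(degrees=True)
    print('->',sh.round(3),rv.round(2))
E
python3 go.py 480 250 230 1.152 432.8 -79 120 .48
```

```text
t 0.85 pos [264.3 593.8 231.3] rot [-3.142 -0.     1.152] w 85.2 F [ 0.1 -0.  -0.4] q [-1.22  0.63  0.04  1.52 -0.03  1.   -0.02]
-> [-5.66   8.422  0.033] [-0. -0. -0.]
-> [-13.654  10.689   2.783] [-0.  -0.  38.5]
```

```bash
python3 -m creep '-5.66 8.42 0 0 0 20 0; -5.66 8.42 0 0 0 20 0; -5.66 8.42 0 0 0 20 0; -5.66 8.42 0 0 0 20 0; -5.66 8.42 0 0 0 38.5 0; -5.66 8.42 0 0 0 38.5 0; -5.66 8.42 0 0 0 38.5 0; -5.66 8.42 0 0 0 38.5 0; -5.66 8.42 0 0 0 38.5 0; -5.66 8.42 0 0 0 38.5 0'; python3 go.py 432.8 -79 90 .48
```

```text
clock: 1.68
eef_pos: [481.9, 246.3, 231.7]
tool_rot: [3.14, -0.001, 0.477]
force: [0.2, -0.1, -0.1]
width: 85.2
t 1.68 pos [481.9 246.3 231.7] rot [ 3.14e+00 -1.00e-03  4.77e-01] w 85.2 F [ 0.2 -0.1 -0.1] q [-0.69  0.48  0.24  1.83 -0.14  0.85  0.1 ]
-> [-4.826  6.655  3.55 ] [ 0.09 -0.05 -0.17]
```

```bash
python3 -m creep '-4.83 6.66 1 0 0 0 0; -4.83 6.66 1.5 0 0 0 0; -4.83 6.66 2 0 0 0 0; -4.83 6.66 2.5 0 0 0 0; -4.83 6.66 3 0 0 0 0; -4.83 6.66 3.5 0 0 0 0; -4.83 6.66 3.5 0 0 0 0; -4.83 6.66 3.5 0 0 0 0; -4.83 6.66 3.5 0 0 0 0; -4.83 6.66 3.5 0 0 0 0' >/dev/null; python3 go.py 432.8 -79 0 .48
python3 - <<'E'
from h import *
s=ctrl.read_state();d=setT(snap('wrist','w1.png'),s)
im=d['img'][:,:,::-1].copy()
p=proj(d,box(432.8,-79,.48,68,34,28,28))[:4].astype(np.int32);cv2.polylines(im,[p],True,(0,0,255),1);print(p.tolist())
cv2.imwrite('pics/w1.png',im)
E
```

```text
t 2.52 pos [429.  -81.4  89.1] rot [3.142 0.005 0.47 ] w 85.3 F [ 0.3 -0.3  0.1] q [ 0.04  0.6   0.12  2.22 -0.19  0.34  0.79]
-> [ 0.123 -0.009  2.228] [ 0.    0.29 -0.55]
[[281, 235], [375, 234], [378, 189], [279, 190]]
```

View pics/w1.png

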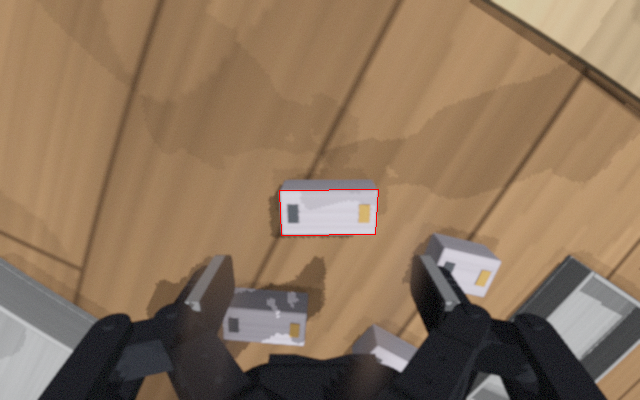

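```bash
python3 -m creep '0.12 0 0.5 0 0.3 -0.5 0; 0.12 0 1.2 0 0.3 -0.5 0; 0.12 0 1.8 0 0.3 -0.5 0; 0.12 0 2.25 0 0.3 -0.5 0; 0.12 0 2.25 0 0.3 -0.5 0; 0.12 0 2.25 0 0.3 -0.5 0; 0.12 0 2.25 0 0.3 -0.5 1; 0.12 0 2.25 0 0.3 -0.5 1; 0.12 0 2.25 0 0.3 -0.5 1; 0.12 0 2.25 0 0.3 -0.5 1'; python3 go.py 432.8 -79 -2 .48
```

```text
clock: 3.4
eef_pos: [438.1, -72.4, 3.2]
tool_rot: [-3.14, -0.007, 0.485]
force: [0.8, 0.6, -1.3]
width: 66.8
t 3.4 pos [438.1 -72.4   3.2] rot [-3.14  -0.007  0.485] w 66.8 F [ 0.8  0.6 -1.3] q [-0.08  0.81  0.28  2.24 -1.1   0.23  1.69]
-> [-0.194  0.085  0.128] [-0.08 -0.37  0.31]
```

```bash
python3 -m creep '0 0 -1 0 0 0 1; 0 0 -2 0 0 0 1; 0 -1 -2 0 0 10 1; 0 -1 -2 0 0 10 1; 0 -1 -2 0 0 10 1; 0 -1 -2 0 0 10 1' ; python3 go.py 495.6 245 60 .035
```

```text
clock: 3.9
eef_pos: [418.7, -37.7, 83.0]
tool_rot: [-3.14, -0.006, 0.315]
force: [0.3, 0.6, -1.6]
width: 66.6
t 3.9 pos [418.7 -37.7  83. ] rot [-3.14  -0.006  0.315] w 66.6 F [ 0.3  0.6 -1.6] q [-0.38  0.68  0.61  2.28 -0.97  0.46  1.35]
-> [ 4.01  -6.125  0.609] [-0.15 -0.3  16.02]
```

```bash
python3 -m creep '4.01 -6.13 0 0 0 8 1; 4.01 -6.13 0 0 0 8 1; 4.01 -6.13 0 0 -.3 16 1; 4.01 -6.13 0 0 -.3 16 1; 4.01 -6.13 0 0 -.3 16 1; 4.01 -6.13 0 0 -.3 16 1; 4.01 -6.13 0 0 -.3 16 1; 4.01 -6.13 0.3 0 -.3 16 1; 4.01 -6.13 0.6 0 -.3 16 1; 4.01 -6.13 0.6 0 -.3 16 1' ; python3 go.py 495.6 248 12.5 .035
python3 - <<'E'
from h import *
s=ctrl.read_state();d=setT(snap('wrist','w2.png'),s);snap('top','t3.png')
E
```

```text
clock: 4.73
eef_pos: [493.6, 244.1, 57.0]
tool_rot: [-3.141, 0.006, 0.036]
force: [-0.4, -0.5, -1.3]
width: 67.1
t 4.73 pos [493.6 244.1  57. ] rot [-3.141  0.006  0.036] w 67.1 F [-0.4 -0.5 -1.3] q [-0.98  0.91  0.79  1.94 -0.98  0.74  0.44]
-> [ 0.059 -0.095  1.113] [-0.04  0.33  0.04]
```

View pics/w2.png

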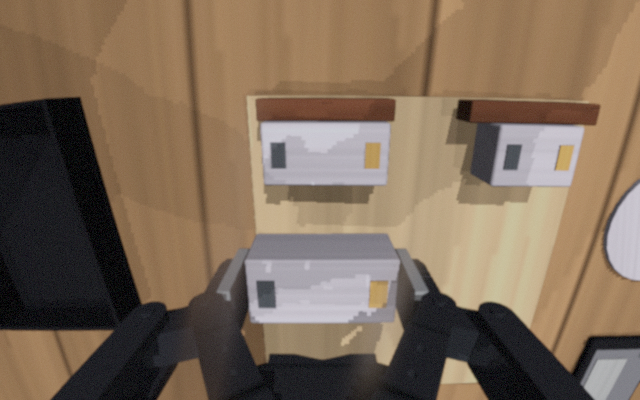

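View pics/t3.png

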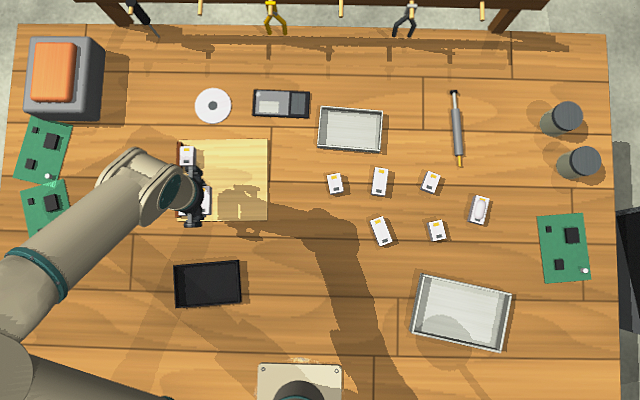

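```bash
python3 - <<'E'
from h import *
s=ctrl.read_state();d=setT(ctrl.get_image('wrist'),s)
im=d['img'][:,:,::-1].copy()
for n,sd,z in [('fL',(325,153),36),('fS',(535,155),36)]:
    for thr in (130,150,165):
        try:
            h=topmask(d,sd,r=75,S=2,thr=thr);print(n,thr,np.round(fitquad(d,h,z),3))
        except Exception as e:print(e)
print(s['eef_pos'])
for x in [(493.87,294.07,.035,68),(609.28,298.12,.035,48)]:
    p=proj(d,box(*x,34,36,36))[:4];print(p.round(1).tolist());cv2.polylines(im,[p.astype(np.int32)],True,(0,0,255),1)
cv2.imwrite('pics/w3.png',cv2.resize(im[80:340,220:620],None,fx=2,fy=2))
E
```

```text
fL 130 [4.92958e+02 2.94549e+02 2.70000e-02 6.88330e+01 3.40100e+01]
fL 150 [4.92806e+02 2.94497e+02 3.10000e-02 6.79780e+01 3.30670e+01]
fL 165 [4.92845e+02 2.94510e+02 3.10000e-02 6.73010e+01 3.25210e+01]
fS 130 [6.0919e+02 2.9781e+02 3.6000e-02 4.7836e+01 3.4747e+01]
fS 150 [6.09242e+02 2.97683e+02 3.60000e-02 4.72290e+01 3.44790e+01]
fS 165 [6.09388e+02 2.98000e+02 3.60000e-02 4.64520e+01 3.33270e+01]
[494.49226916 242.05572023  58.98038443]
[[263.3, 181.1], [386.0, 180.7], [389.8, 118.0], [259.3, 118.5]]
[[487.5, 180.6], [567.6, 180.7], [581.6, 120.5], [497.4, 118.9]]
```

View pics/w3.png

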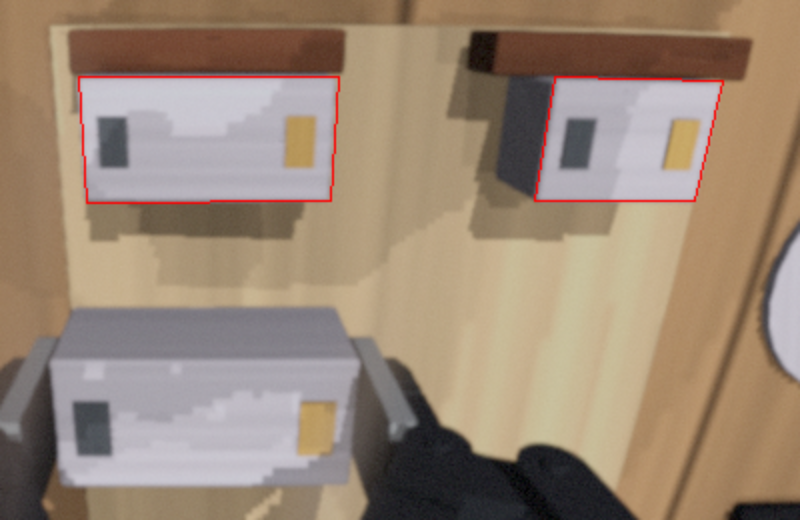

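```bash
python3 go.py 494.6 250 12.2 .033;  python3 -m creep '0 -.2 0.4 0 0 0 1; 0 -.2 0.8 0 0 0 1; 0 -.2 1.16 0 0 0 1; 0 -.2 1.16 0 0 0 1;0 -.2 1.16 0 0 0 1;0 -.2 1.16 0 0 0 1'; python3 go.py 494.3 262 12.2 .033; 
```

```text
t 4.88 pos [494.9 242.1  59.6] rot [-3.141e+00  3.000e-03  3.100e-02] w 66.9 F [-0.6 -0.6 -1.3] q [-0.98  0.9   0.79  1.94 -0.98  0.74  0.44]
-> [ 1.000e-03 -1.980e-01  1.185e+00] [-0.06  0.17 -0.11]
clock: 5.38
eef_pos: [495.1, 251.6, 14.1]
tool_rot: [-3.139, 0.001, 0.033]
force: [1.0, -0.3, -0.7]
width: 66.9
t 5.38 pos [495.1 251.6  14.1] rot [-3.139e+00  1.000e-03  3.300e-02] w 66.9 F [ 1.  -0.3 -0.7] q [-0.94  0.96  0.7   1.94 -1.04  0.66  0.47]
-> [-0.012 -0.262  0.049] [-0.12  0.08 -0.  ]
```

```bash
python3 -m creep '-0.01 0 0.04 0 0 0 1; -.01 -.1 0.05 0 0 0 1; -.01 -.2 .05 0 0 0 1;-.01 -.25 .05 0 0 0 1;-.01 -.25 .05 0 0 0 1'; python3 go.py 494.3 262 12.2 .033;python3 -m creep '0 -0.05 0 0 0 0 1;  0 -0.05 0 0 0 0 1; 0 -0.05 0 0 0 0 1'; python3 go.py 494.3 262 12.2 .033 
```

```text
clock: 5.8
eef_pos: [493.5, 263.1, 11.2]
tool_rot: [-3.14, 0.002, 0.036]
force: [0.1, -0.0, -2.7]
width: 66.9
t 5.8 pos [493.5 263.1  11.2] rot [-3.14e+00  2.00e-03  3.60e-02] w 66.9 F [ 0.1 -0.  -2.7] q [-0.96  0.96  0.7   1.93 -1.04  0.66  0.45]
-> [ 0.02   0.029 -0.026] [-0.11  0.13  0.17]
clock: 6.05
eef_pos: [493.5, 263.2, 11.1]
tool_rot: [-3.141, 0.003, 0.034]
force: [-0.8, -4.9, 0.8]
width: 67.0
t 6.05 pos [493.5 263.2  11.1] rot [-3.141e+00  3.000e-03  3.400e-02] w 67.0 F [-0.8 -4.9  0.8] q [-0.96  0.97  0.7   1.93 -1.04  0.66  0.45]
-> [ 0.02   0.032 -0.027] [-0.01  0.15  0.06]
```

```bash
python3 -m creep '0.02 0 0 0 0 0 1;  0.02 -0.025 0 0 0 0 1; 0.02 -0.025 0 0 0 0 1; 0.02 -0.025 0 0 0 0 1'; python3 go.py 494.3 262 12.2 .033;
python3 - <<'E'
from h import *
s=ctrl.read_state();d=setT(ctrl.get_image('wrist'),s)
cv2.imwrite('pics/w4.png',cv2.resize(d['img'][80:400,180:500,::-1],None,fx=1.8,fy=1.8))
E
```

```text
clock: 6.38
eef_pos: [493.7, 263.2, 10.9]
tool_rot: [3.141, 0.004, 0.034]
force: [-1.6, -6.6, 1.4]
width: 66.6
t 6.38 pos [493.7 263.2  10.9] rot [3.141 0.004 0.034] w 66.6 F [-1.6 -6.6  1.4] q [-0.96  0.97  0.7   1.93 -1.03  0.66  0.44]
-> [ 0.015  0.031 -0.032] [0.05 0.22 0.03]
```

View pics/w4.png

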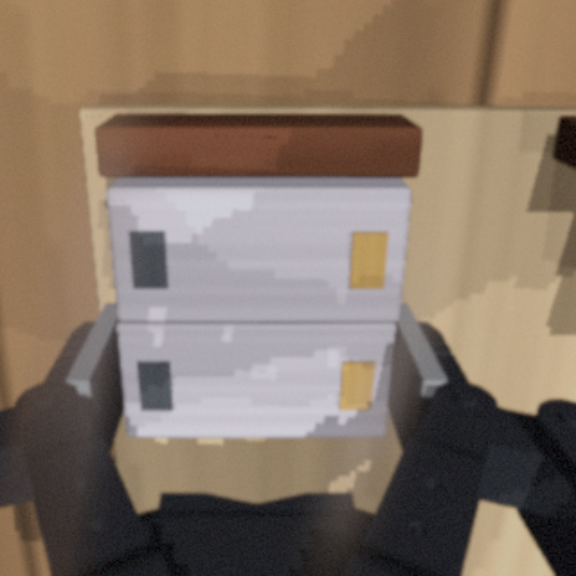

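```bash
python3 -m creep '0.015 0 0 0 0 0 0.15; 0.015 0 0 0 0 0 0; 0.015 0 0 0 0 0 0; 0.015 0 0 0 0 0 0; 0.015 0 -1 0 0 0 0; 0.015 0.5 -2 0 0 0 0;0.015 0.5 -3 0 0 0 0;0.015 0.5 -3 0 0 0 0;0.015 0.5 -3 0 0 0 0;0.015 0.5 -3 0 0 0 0'; python3 go.py 494.3 262 12.2 .033;
python3 - <<'E'
from h import *
s=ctrl.read_state();d=setT(ctrl.get_image('wrist'),s)
for x in [(493.3,294.4,.033),(494.4,260.4,.033)]: print(proj(d,box(*x,68,34,36,36))[:4].round(1).tolist())
cv2.imwrite('pics/w5.png',cv2.resize(d['img'][150:350,220:420,::-1],None,fx=3,fy=3))
E
```

```text
clock: 7.27
eef_pos: [495.3, 246.4, 130.9]
tool_rot: [-3.138, 0.003, 0.036]
force: [-0.5, -0.1, 0.4]
width: 85.7
t 7.27 pos [495.3 246.4 130.9] rot [-3.138e+00  3.000e-03  3.600e-02] w 85.7 F [-0.5 -0.1  0.4] q [-1.03  0.8   0.88  1.9  -0.83  0.85  0.32]
-> [-0.003 -0.38   2.968] [-0.19  0.18  0.18]
[[278.4, 160.1], [365.9, 160.4], [368.0, 115.6], [276.6, 115.3]]
[[280.1, 201.3], [364.0, 201.6], [365.9, 160.4], [278.4, 160.1]]
```

View pics/w5.png

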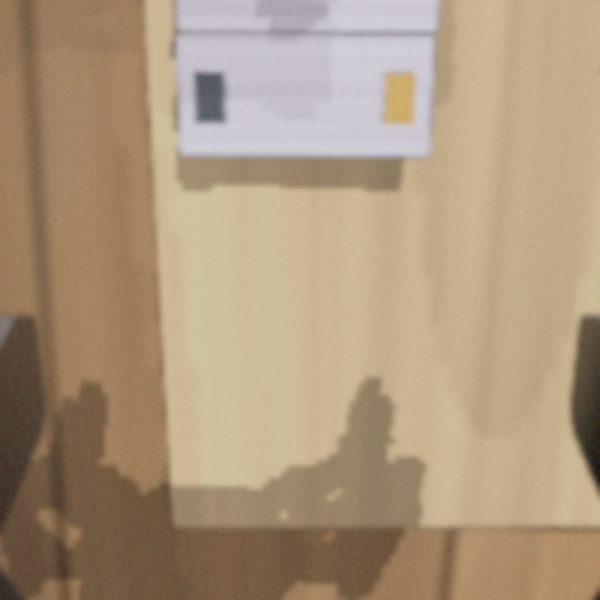

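```bash

python3 - <<'E'
from h import *
d=ctrl.get_image('wrist')
cv2.imwrite('pics/w6.png',cv2.resize(d['img'][105:215,265:385,::-1],None,fx=6,fy=5,interpolation=cv2.INTER_CUBIC))
E
python3 go.py
```

```text
t 7.37 pos [494.7 245.9 129.7] rot [-3.14   0.005  0.036] w 85.7 F [0.4 0.4 0.2] q [-1.03  0.81  0.87  1.9  -0.83  0.85  0.32]
```

View pics/w6.png

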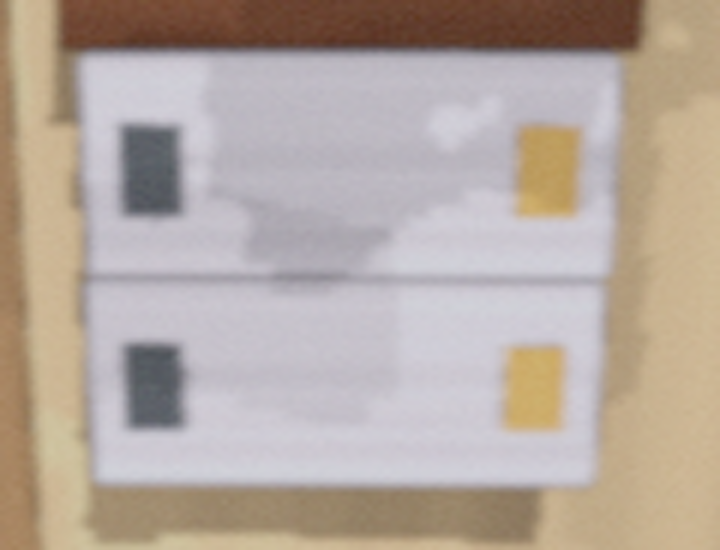

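```bash
cat > look.py <<'E'
import sys
from h import *
# look.py cam x y z L [thr]  : refit cell near x,y
cam=sys.argv[1];x,y,z=map(float,sys.argv[2:5]);thr=int(sys.argv[5]) if len(sys.argv)>5 else 150
s=ctrl.read_state();d=setT(ctrl.get_image(cam),s)
uv=proj(d,[x,y,z])[0]
h=topmask(d,uv,r=70 if cam=='wrist' else 26,S=2 if cam=='wrist' else 4,thr=thr)
f=fitquad(d,h,z);print('uv',uv.round(0),'fit',np.round(f,3))
im=d['img'][:,:,::-1].copy();cv2.polylines(im,[np.round(h).astype(np.int32)],True,(0,0,255),1);cv2.imwrite('pics/look.png',im)
E
python3 look.py top 432 -192 28 185; python3 go.py 432 -190 100 .38
```

```text
uv [381. 231.] fit [ 4.31859e+02 -1.92187e+02  3.79000e-01  6.75760e+01  3.43840e+01]
t 7.42 pos [494.7 245.7 129.6] rot [-3.14   0.005  0.036] w 85.5 F [0.3 0.1 0.1] q [-1.03  0.81  0.87  1.9  -0.83  0.85  0.32]
-> [-1.953 10.831  0.735] [ -0.13   0.28 -19.72]
```

```bash
python3 -m creep '-1.95 10.83 .2 0 0 -8 0; -1.95 10.83 .2 0 0 -8 0; -1.95 10.83 .2 0 0 -19.7 0; -1.95 10.83 .2 0 0 -19.7 0; -1.95 10.83 .2 0 0 -19.7 0; -1.95 10.83 .2 0 0 -19.7 0; -1.95 10.83 .2 0 0 -19.7 0; -1.95 10.83 .2 0 0 -19.7 0; -1.95 10.83 .2 0 0 -19.7 0; -1.95 10.83 .2 0 0 -19.7 0' >/dev/null
python3 -m creep '0 0 0 0 0 0 0; 0 0 0 0 0 0 0;0 0 0 0 0 0 0'
 python3 look.py wrist 431.9 -192.2 28 ; python3 go.py 431.9 -192.2 0 .38
```

```text
clock: 8.5
eef_pos: [435.9, -165.7, 121.9]
tool_rot: [-3.137, 0.003, 0.378]
force: [0.6, 0.5, -1.0]
width: 85.7
uv [306. 225.] fit [ 4.31651e+02 -1.92121e+02  3.79000e-01  6.80800e+01  3.43620e+01]
t 8.55 pos [ 436.2 -164.7  122. ] rot [-3.137e+00  3.000e-03  3.800e-01] w 85.1 F [-0.   0.7 -0.3] q [-0.14  0.65  0.67  2.13 -0.73  0.61  1.44]
-> [-0.346  0.613  3.048] [-0.28  0.16  0.03]
```

View pics/look.png

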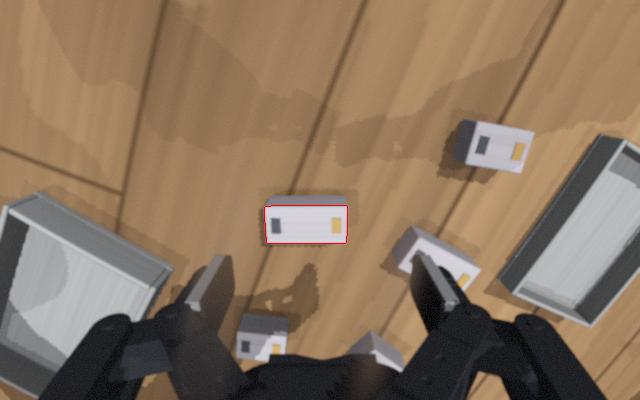

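```bash
python3 -m creep '-0.35 .61 .6 0 0 0 0; -0.35 .61 1.2 0 0 0 0; -0.35 .61 1.9 0 0 0 0; -0.35 .61 2.5 0 0 0 0; -0.35 .61 3.05 0 0 0 0; -0.35 .61 3.07 0 0 0 0; -0.35 .61 3.07 0 0 0 1; -0.35 .61 3.07 0 0 0 1; -0.35 .61 3.07 0 0 0 1; -0.35 .61 3.07 0 0 0 1' >/dev/null;  python3 go.py 431.9 -192.2 -1 .38
```

```text
t 9.38 pos [ 433.  -193.7    1. ] rot [-3.14e+00  1.00e-03  3.80e-01] w 67.2 F [-0.4  0.4 -2. ] q [ 0.13  0.84  0.36  2.16 -0.98  0.32  1.71]
-> [-0.012 -0.045  0.051] [-0.08  0.03  0.01]
```

```bash
python3 -m creep '0 0 -1 0 0 0 1; 0 0 -1.5 0 0 0 1; 0 0 -1.5 0 0 0 1' >/dev/null; python3 go.py 460 0 60 .38 496 205 60 .033
```

```text
t 9.63 pos [ 434.5 -195.1   63.5] rot [ 3.139e+00 -2.000e-03  3.800e-01] w 66.8 F [-0.   0.1 -1.9] q [ 0.01  0.75  0.54  2.14 -0.86  0.48  1.6 ]
-> [ 2.399 -4.293  0.084] [ 0.13 -0.13 -0.02]
-> [ 5.134 -8.72   0.08 ] [ 0.11 -0.16 19.86]
```

```bash
python3 -m creep '5.13 -8.72 0 0 0 8 1; 5.13 -8.72 0 0 0 8 1; 5.13 -8.72 0 0 0 19.8 1; 5.13 -8.72 0 0 0 19.8 1; 5.13 -8.72 0 0 0 19.8 1; 5.13 -8.72 0 0 0 19.8 1; 5.13 -8.72 0 0 0 19.8 1; 5.13 -8.72 0 0 0 19.8 1; 5.13 -8.72 0 0 0 19.8 1; 5.13 -8.72 0 0 0 19.8 1' >/dev/null;  python3 -m creep '0 0 0 0 0 0 1; 0 0 0 0 0 0 1; 0 0 0 0 0 0 1'; python3 go.py 496 212 10.2 .033
```

```text
clock: 10.72
eef_pos: [493.4, 205.3, 60.4]
tool_rot: [-3.141, 0.003, 0.033]
force: [-0.3, -0.5, -2.0]
width: 66.8
t 10.72 pos [493.4 205.3  60.4] rot [-3.141e+00  3.000e-03  3.300e-02] w 66.8 F [-0.3 -0.5 -2. ] q [-0.9   0.87  0.74  1.99 -0.96  0.69  0.5 ]
-> [ 0.073 -0.165  1.254] [-0.06  0.17  0.02]
```

```bash
python3 -m creep '.07 -.15 0.5 0 0 0 1; .07 -.15 1 0 0 0 1; .07 -.15 1.22 0 0 0 1; .07 -.15 1.24 0 0 0 1; .07 -.15 1.25 0 0 0 1; .07 -.15 1.25 0 0 0 1' >/dev/null; python3 go.py 495.9 223 9.8 .033
python3 - <<'E'
from h import *
d=ctrl.get_image('wrist')
cv2.imwrite('pics/w7.png',cv2.resize(d['img'][80:400,180:500,::-1],None,fx=1.8,fy=1.8))
E
```

```text
t 11.22 pos [497.  211.   11.3] rot [-3.14e+00  2.00e-03  3.10e-02] w 66.6 F [ 0.8 -1.1 -1.5] q [-0.85  0.93  0.64  1.98 -1.03  0.6   0.55]
-> [-0.019 -0.3    0.039] [-0.11  0.1  -0.09]
```

View pics/w7.png

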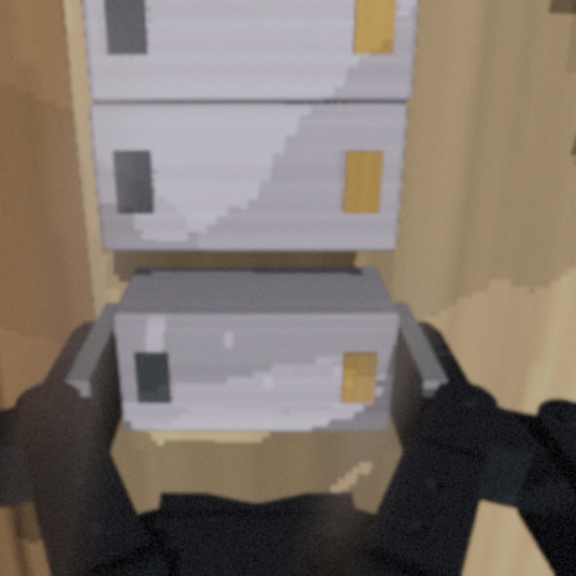

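```bash
python3 -m creep '-.02 -.1 0.02 0 0 0 1; -.02 -.2 .02 0 0 0 1; -.02 -.3 .02 0 0 0 1;-.02 -.34 .02 0 0 0 1;-.02 -.34 .02 0 0 0 1' >/dev/null; python3 go.py 495.6 225 9.2 .033;python3 -m creep '0 -0.05 0 0 0 0 1;  0 -0.05 0 0 0 0 1; 0 -0.05 0 0 0 0 1'>/dev/null; python3 go.py 495.6 225 9.2 .033 
```

```text
t 11.68 pos [495.3 225.4  10. ] rot [-3.141e+00  2.000e-03  3.400e-02] w 66.6 F [ 0.7 -2.  -0.7] q [-0.88  0.94  0.65  1.97 -1.03  0.61  0.52]
-> [0.008 0.011 0.019] [-0.06  0.11  0.03]
t 11.93 pos [495.2 225.5   9.9] rot [3.141e+00 2.000e-03 3.200e-02] w 66.7 F [-0.9 -5.7  0.3] q [-0.88  0.94  0.65  1.97 -1.03  0.61  0.51]
-> [0.011 0.014 0.018] [ 0.05  0.14 -0.07]
```

```bash
python3 -m creep '.02 0 .01 0 0 0 1;  .02 -0.03 .01 0 0 0 1; .02 -0.03 .01 0 0 0 1; .02 -0.03 .01 0 0 0 1'>/dev/null; python3 go.py; python3 -m creep '0 0 0 0 0 0 0.15; 0 0 0 0 0 0 0; 0 0 0 0 0 0 0; 0 0 0 0 0 0 0; 0 0 -1 0 0 0 0; 0 0.5 -2 0 0 0 0; 0 0.5 -2.5 0 0 0 0; 0 0.5 -2.5 0 0 0 0; 0 0.5 -2.5 0 0 0 0' >/dev/null; python3 go.py 557 -187 110 -.12;
python3 - <<'E'
from h import *
d=ctrl.get_image('wrist')
cv2.imwrite('pics/w8.png',cv2.resize(d['img'][50:220,265:385,::-1],None,fx=5,fy=3.5,interpolation=cv2.INTER_CUBIC))
E
```

```text
t 12.27 pos [495.5 225.5   9.4] rot [3.139e+00 3.000e-03 3.100e-02] w 66.9 F [-1.5 -8.1  1.4] q [-0.88  0.94  0.65  1.97 -1.03  0.61  0.51]
t 13.02 pos [497.7 209.5 110.7] rot [-3.137  0.     0.034] w 85.7 F [-0.7  0.1  0. ] q [-0.94  0.8   0.81  1.95 -0.85  0.77  0.41]
-> [ 1.149  9.957 -0.023] [-0.24  0.02  8.81]
```

View pics/w8.png

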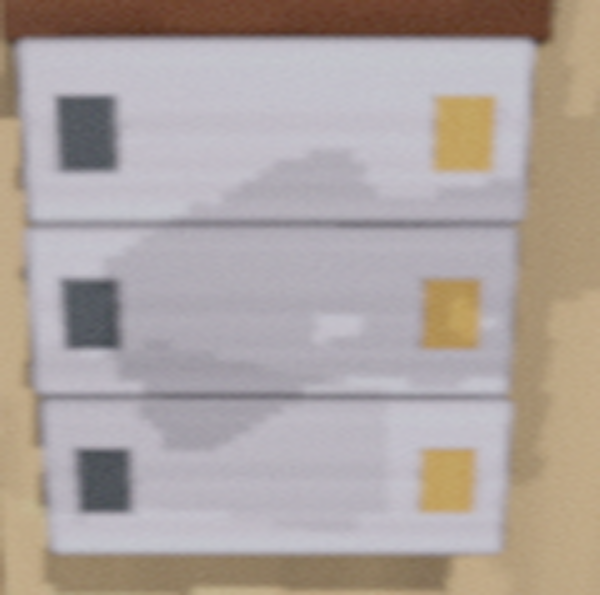

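```bash
python3 -m creep '1.15 9.95 0 0 0 8.8 0; 1.15 9.95 0 0 0 8.8 0; 1.15 9.95 0 0 0 8.8 0; 1.15 9.95 0 0 0 8.8 0; 1.15 9.95 0 0 0 8.8 0; 1.15 9.95 0 0 0 8.8 0; 1.15 9.95 0 0 0 8.8 0; 1.15 9.95 0 0 0 8.8 0; 1.15 9.95 0 0 0 8.8 0; 1.15 9.95 0 0 0 8.8 0' >/dev/null
python3 -m creep '0 0 0 0 0 0 0; 0 0 0 0 0 0 0;0 0 0 0 0 0 0' >/dev/null
 python3 look.py wrist 556.2 -187.6 28 ; python3 go.py 556.2 -187.6 0 -.12
```

```text
uv [324. 207.] fit [ 5.55943e+02 -1.87705e+02 -1.25000e-01  6.78500e+01  3.42100e+01]
t 14.2 pos [ 555.6 -185.1  107.1] rot [-3.138  0.005 -0.118] w 85.6 F [-0.1  0.5  0.1] q [-0.18  0.85  0.79  1.82 -0.8   0.84  0.89]
-> [0.035 0.07  2.678] [-0.22  0.3   0.1 ]
```

View pics/look.png

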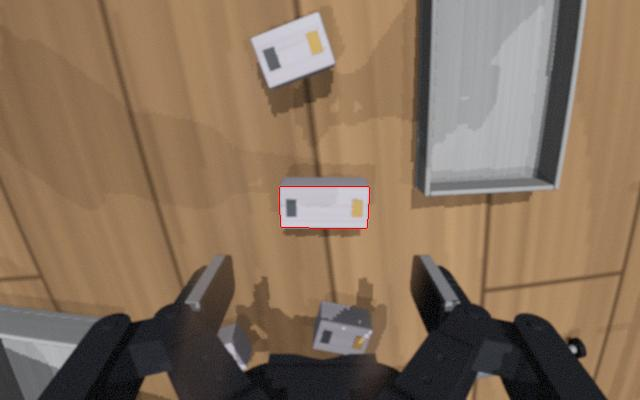

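```bash
python3 -m creep '.03 .07 .6 0 0 0 0; .03 .07 1.2 0 0 0 0; .03 .07 1.9 0 0 0 0; .03 .07 2.5 0 0 0 0; .03 .07 2.68 0 0 0 0; .03 .07 2.7 0 0 0 0; .03 .07 2.7 0 0 0 1; .03 .07 2.7 0 0 0 1; .03 .07 2.7 0 0 0 1; .03 .07 2.7 0 0 0 1' >/dev/null;  python3 go.py 555.9 -187.7 -1 -.12;  python3 -m creep '0 0 -1 0 0 0 1; 0 0 -1.5 0 0 0 1; 0 0 -1.5 0 0 0 1' >/dev/null; python3 go.py 497 170 60 .033
```

```text
t 15.03 pos [ 557.6 -190.5    1.9] rot [-3.14  0.   -0.12] w 66.9 F [-0.7  1.   4.3] q [-0.1   0.98  0.64  1.85 -0.95  0.66  1.02]
-> [-0.05  -0.064  0.074] [-0.07  0.03  0.  ]
t 15.28 pos [ 559.3 -192.3   65. ] rot [ 3.141 -0.005 -0.121] w 67.0 F [ 0.1 -0.7 -1.7] q [-0.14  0.9   0.73  1.83 -0.87  0.76  0.95]
-> [-2.638 -8.804  0.103] [ 0.08 -0.26 -8.8 ]
```

```bash
python3 -m creep '-2.64 -8.8 0 0 0 -8.8 1; -2.64 -8.8 0 0 0 -8.8 1; -2.64 -8.8 0 0 0 -8.8 1; -2.64 -8.8 0 0 0 -8.8 1; -2.64 -8.8 0 0 0 -8.8 1; -2.64 -8.8 0 0 0 -8.8 1; -2.64 -8.8 0 0 0 -8.8 1; -2.64 -8.8 0 0 0 -8.8 1; -2.64 -8.8 0 0 0 -8.8 1; -2.64 -8.8 0 0 0 -8.8 1' >/dev/null;  python3 -m creep '0 0 0 0 0 0 1; 0 0 0 0 0 0 1; 0 0 0 0 0 0 1'>/dev/null; python3 go.py 497 177 10.8 .033
```

```text
t 16.37 pos [494.5 170.   61.4] rot [-3.141e+00  2.000e-03  3.100e-02] w 66.7 F [-0.2  0.2 -0.7] q [-0.83  0.84  0.71  2.02 -0.94  0.65  0.56]
-> [ 0.07  -0.172  1.266] [-0.05  0.12 -0.13]
```

```bash
python3 -m creep '.06 -.15 0.5 0 0 0 1; .06 -.15 1 0 0 0 1; .06 -.15 1.22 0 0 0 1; .06 -.15 1.24 0 0 0 1; .06 -.15 1.26 0 0 0 1; .06 -.15 1.26 0 0 0 1' >/dev/null; python3 go.py 496.6 190 10 .033
python3 - <<'E'
from h import *
d=ctrl.get_image('wrist')
cv2.imwrite('pics/w9.png',cv2.resize(d['img'][80:400,180:500,::-1],None,fx=1.8,fy=1.8))
E
```

```text
t 16.87 pos [496.8 176.8  11.5] rot [-3.14e+00  2.00e-03  3.10e-02] w 66.7 F [-0.1  0.6 -2.1] q [-0.77  0.91  0.61  2.02 -1.03  0.56  0.61]
-> [ 0.007 -0.329  0.037] [-0.1   0.11 -0.09]
```

View pics/w9.png

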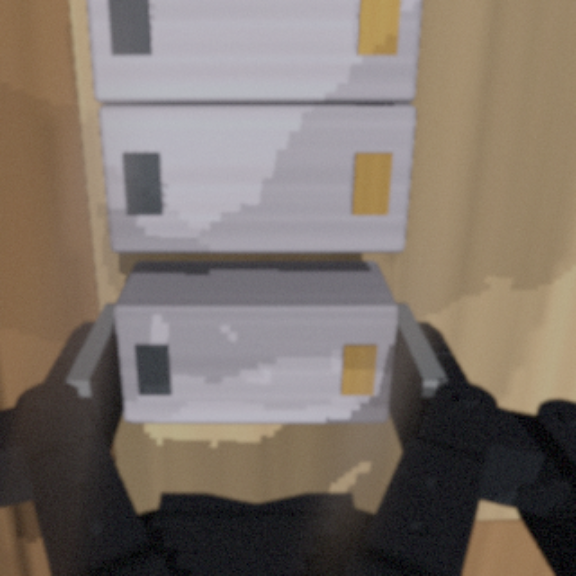

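```bash
python3 -m creep '.01 -.1 0.02 0 0 0 1; .01 -.2 .02 0 0 0 1; .01 -.3 .02 0 0 0 1;.01 -.34 .02 0 0 0 1;.01 -.34 .02 0 0 0 1' >/dev/null; python3 go.py 497 190 9.8 .033;python3 -m creep '0 -0.05 0 0 0 0 1;  0 -0.05 0 0 0 0 1; 0 -0.05 0 0 0 0 1'>/dev/null; python3 go.py 497 190 9.8 .033 
```

```text
t 17.33 pos [496.4 190.1  10.4] rot [3.141e+00 2.000e-03 3.300e-02] w 66.7 F [-0.2 -4.2  0.1] q [-0.8   0.92  0.61  2.01 -1.02  0.57  0.58]
-> [0.016 0.002 0.016] [ 0.06  0.09 -0.  ]
t 17.58 pos [496.2 190.1  10.4] rot [3.138e+00 2.000e-03 3.100e-02] w 66.7 F [-1.7 -7.7  0.7] q [-0.8   0.92  0.62  2.   -1.02  0.57  0.58]
-> [0.019 0.003 0.016] [ 0.19  0.1  -0.09]
```

```bash
python3 -m creep '.02 .06 0 0 0 0 1;  .02 .06 0 0 0 0 1; .02 -0.02 .01 0 0 0 1; .02 -0.02 .01 0 0 0 1; .02 -0.02 .01 0 0 0 1'>/dev/null; python3 go.py; python3 -m creep '0 0 0 0 0 0 0.15; 0 0 0 0 0 0 0; 0 0 0 0 0 0 0; 0 0 0 0 0 0 0; 0 0 -1 0 0 0 0; 0 0.5 -2 0 0 0 0; 0 0.5 -2.5 0 0 0 0; 0 0.5 -2.5 0 0 0 0; 0 0.5 -2.5 0 0 0 0' >/dev/null; python3 go.py 548 -75 110 .22;
python3 - <<'E'
from h import *
d=ctrl.get_image('wrist')
cv2.imwrite('pics/w10.png',cv2.resize(d['img'][10:220,255:385,::-1],None,fx=5,fy=2.8,interpolation=cv2.INTER_CUBIC))
E
```

```text
t 18.0 pos [496.9 190.1  10.1] rot [3.138e+00 2.000e-03 3.100e-02] w 66.9 F [ -0.5 -10.6   3.3] q [-0.81  0.92  0.62  2.   -1.02  0.57  0.58]
t 18.75 pos [498.7 175.2 111. ] rot [-3.137 -0.     0.034] w 85.4 F [ 0.1  1.  -0.9] q [-0.88  0.78  0.79  1.98 -0.83  0.74  0.46]
-> [ 1.021e+00  6.292e+00 -1.000e-03] [ -0.24  -0.02 -10.66]
```

View pics/w10.png

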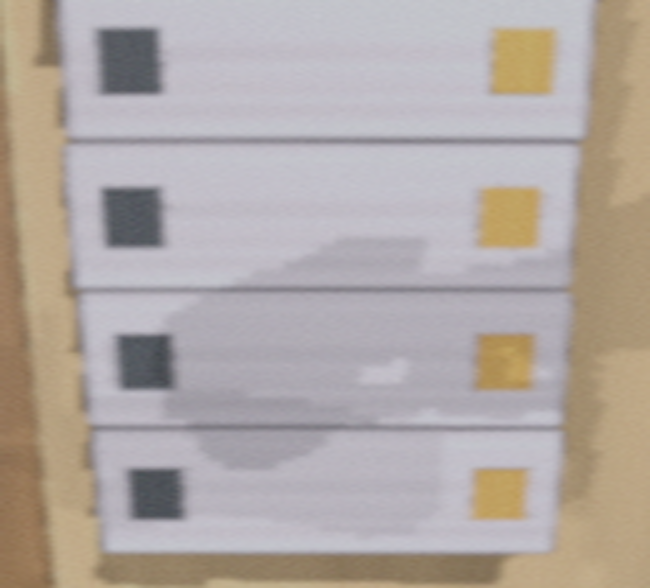

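```bash
python3 -m creep '1.02 6.3 0 0 0 -10.7 0; 1.02 6.3 0 0 0 -10.7 0; 1.02 6.3 0 0 0 -10.7 0; 1.02 6.3 0 0 0 -10.7 0; 1.02 6.3 0 0 0 -10.7 0; 1.02 6.3 0 0 0 -10.7 0; 1.02 6.3 0 0 0 -10.7 0; 1.02 6.3 0 0 0 -10.7 0; 1.02 6.3 0 0 0 -10.7 0; 1.02 6.3 0 0 0 -10.7 0' >/dev/null
 python3 look.py wrist 548.6 -75.9 28 ; python3 go.py 548.6 -75.9 0 .22
```

```text
uv [325. 208.] fit [ 5.48496e+02 -7.58360e+01  2.23000e-01  4.78310e+01  3.43580e+01]
t 19.68 pos [546.4 -73.5 108.2] rot [-3.137  0.004  0.223] w 85.3 F [-0.6 -0.1  0.2] q [-0.34  0.77  0.7   1.91 -0.74  0.74  1.01]
-> [0.05  0.083 2.704] [-0.27  0.21  0.19]
```

View pics/look.png

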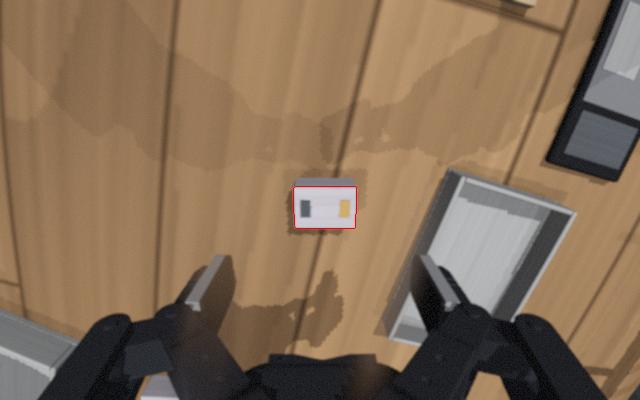

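```bash
python3 -m creep '.04 .08 .6 0 0 0 0; .04 .08 1.2 0 0 0 0; .04 .08 1.9 0 0 0 0; .04 .08 2.5 0 0 0 0; .04 .08 2.64 0 0 0 .2; .04 .08 2.66 0 0 0 .2; .04 .08 2.66 0 0 0 1; .04 .08 2.66 0 0 0 1; .04 .08 2.66 0 0 0 1; .04 .08 2.66 0 0 0 1' >/dev/null;  python3 go.py 548.5 -75.8 1 .22;  python3 -m creep '0 0 0 0 0 0 1; 0 0 -1 0 0 0 1; 0 0 -1.5 0 0 0 1; 0 0 -1.5 0 0 0 1' >/dev/null; python3 go.py 610.5 242 60 .033
```

```text
t 20.52 pos [550.  -78.9   4.1] rot [-3.14 -0.    0.22] w 46.8 F [-0.2  0.6  5.6] q [-0.23  0.92  0.53  1.94 -0.9   0.54  1.15]
-> [-0.019 -0.083  0.078] [-0.1  -0.01  0.03]
t 20.85 pos [551.7 -80.1  66.7] rot [ 3.141 -0.004  0.22 ] w 46.5 F [ 0.4  0.2 -1.1] q [-0.3   0.83  0.63  1.93 -0.81  0.65  1.07]
-> [ 3.189 -7.54   0.175] [ 0.02 -0.25 10.7 ]
```

```bash
python3 -m creep '3.19 -7.54 0 0 0 10.7 1; 3.19 -7.54 0 0 0 10.7 1; 3.19 -7.54 0 0 0 10.7 1; 3.19 -7.54 0 0 0 10.7 1; 3.19 -7.54 0 0 0 10.7 1; 3.19 -7.54 0 0 0 10.7 1; 3.19 -7.54 0 0 0 10.7 1; 3.19 -7.54 0 0 0 10.7 1; 3.19 -7.54 0 0 0 10.7 1; 3.19 -7.54 0 0 0 10.7 1' >/dev/null;  python3 -m creep '0 0 0 0 0 0 1; 0 0 0 0 0 0 1'>/dev/null; python3 go.py 611 248 13 .033
```

```text
t 21.85 pos [607.6 241.1  63. ] rot [-3.141e+00  3.000e-03  3.100e-02] w 46.8 F [ 0.5  0.4 -1.7] q [-0.83  0.98  0.77  1.64 -0.85  0.88  0.31]
-> [ 0.095 -0.168  1.249] [-0.05  0.18 -0.13]
```

```bash
python3 -m creep '.08 -.15 0.5 0 0 0 1; .08 -.15 1 0 0 0 1; .08 -.15 1.22 0 0 0 1; .08 -.15 1.24 0 0 0 1; .08 -.15 1.24 0 0 0 1; .08 -.15 1.24 0 0 0 1' >/dev/null; python3 go.py 610.6 261 12.2 .033
python3 - <<'E'
from h import *
d=ctrl.get_image('wrist')
cv2.imwrite('pics/w11.png',cv2.resize(d['img'][80:400,180:500,::-1],None,fx=1.8,fy=1.8))
E
```

```text
t 22.35 pos [611.  248.1  14. ] rot [-3.14e+00  2.00e-03  3.10e-02] w 46.9 F [ 1.  -0.2 -1.9] q [-0.81  1.05  0.72  1.64 -0.9   0.82  0.34]
-> [-0.001 -0.324  0.045] [-0.09  0.13 -0.09]
```

View pics/w11.png

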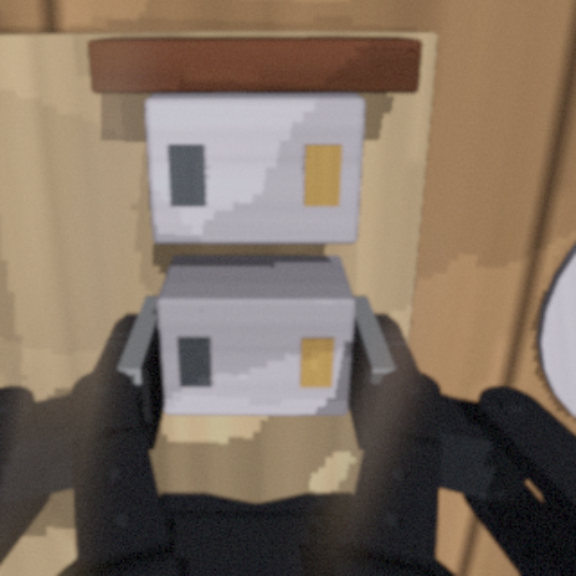

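```bash
python3 -m creep '.01 -.1 0.03 0 0 0 1; .01 -.2 .04 0 0 0 1; .01 -.3 .04 0 0 0 1;.01 -.34 .04 0 0 0 1;.01 -.34 .04 0 0 0 1' >/dev/null; python3 go.py 610.6 261 12.2 .033;python3 -m creep '0.01 -0.05 0 0 0 0 1;  0.01 -0.05 0 0 0 0 1; 0.01 -0.05 0 0 0 0 1'>/dev/null; python3 go.py 610.6 261 12.2 .033 
```

```text
t 22.82 pos [610.7 261.1  12.1] rot [3.14e+00 2.00e-03 3.30e-02] w 47.2 F [-1.3 -4.5  0.1] q [-0.83  1.06  0.72  1.62 -0.9   0.83  0.31]
-> [-0.003  0.002 -0.002] [ 0.08  0.13 -0.01]
t 23.07 pos [610.7 261.1  12.1] rot [3.138e+00 3.000e-03 3.200e-02] w 47.2 F [-2.  -7.4  1. ] q [-0.83  1.06  0.72  1.62 -0.89  0.83  0.31]
-> [-0.003  0.002 -0.002] [ 0.2   0.2  -0.08]
```

Contact at the predicted spot. Release, lift, and check.

```bash
python3 -m creep '0 0 0 0 0 0 0.35; 0 0 0 0 0 0 .2; 0 0 0 0 0 0 0; 0 0 0 0 0 0 0; 0 0 -1 0 0 0 0; 0 0.5 -2 0 0 0 0; 0 0.5 -2.5 0 0 0 0; 0 0.5 -2.5 0 0 0 0; 0 0.5 -2.5 0 0 0 0' >/dev/null; python3 go.py 557 -314 110 -.36;
python3 - <<'E'
from h import *
d=ctrl.get_image('wrist')
cv2.imwrite('pics/w12.png',cv2.resize(d['img'][90:220,265:385,::-1],None,fx=5,fy=4.5,interpolation=cv2.INTER_CUBIC))
snap('top','t12.png')
E
```

```text
t 23.82 pos [612.9 245.6 113.6] rot [-3.137 -0.     0.034] w 85.4 F [-0.7 -0.  -0.6] q [-0.85  0.93  0.81  1.6  -0.79  0.97  0.27]
-> [-1.864 13.935  0.034] [-0.24  0.03 22.55]
```

View pics/w12.png

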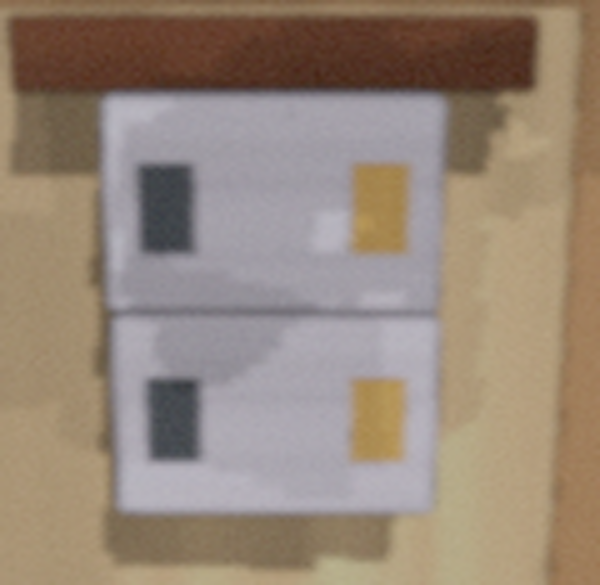

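View pics/t12.png

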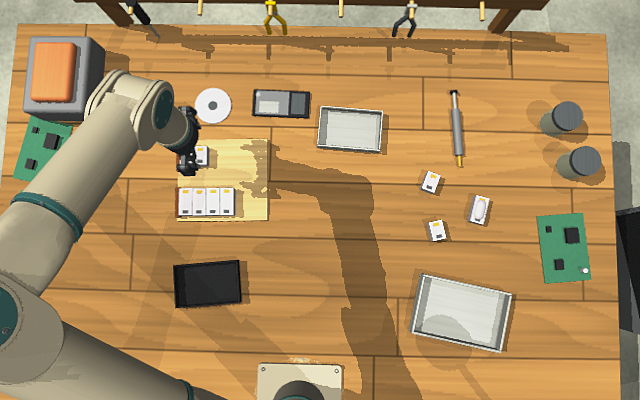

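```bash
python3 look.py top 557.5 -315.6 28 185; python3 -m creep '-1.86 13.93 0 0 0 22.5 0; -1.86 13.93 0 0 0 22.5 0; -1.86 13.93 0 0 0 22.5 0; -1.86 13.93 0 0 0 22.5 0; -1.86 13.93 0 0 0 22.5 0; -1.86 13.93 0 0 0 22.5 0; -1.86 13.93 0 0 0 22.5 0; -1.86 13.93 0 0 0 22.5 0; -1.86 13.93 0 0 0 22.5 0; -1.86 13.93 0 0 0 22.5 0' >/dev/null; python3 go.py 557 -314 100 -.36
```

```text
uv [431. 181.] fit [ 5.57725e+02 -3.15588e+02 -3.47000e-01  4.76630e+01  3.40540e+01]
t 24.8 pos [ 569.5 -170.8  109.7] rot [-3.141  0.006 -0.359] w 85.3 F [1.  0.5 0. ] q [-0.24  0.87  0.84  1.79 -0.84  0.88  0.65]
-> [0.965 3.463 0.234] [-0.05  0.33  0.08]
```

```bash
python3 -m creep '.97 3.46 0 0 0 0 0; .97 3.46 0 0 0 0 0; .97 3.46 0 0 0 0 0; .97 3.46 0 0 0 0 0; .97 3.46 0 0 0 0 0; .97 3.46 0 0 0 0 0' >/dev/null
 python3 look.py wrist 557.6 -315.6 28 ; python3 go.py 557.6 -315.6 0 -.355
```

```text
uv [325. 205.] fit [ 5.57297e+02 -3.15632e+02 -3.61000e-01  4.80890e+01  3.40640e+01]
t 25.35 pos [ 557.8 -311.6  109.4] rot [-3.139  0.006 -0.359] w 85.7 F [ 0.1 -0.4  0.3] q [ 0.02  0.92  0.82  1.66 -0.81  0.94  0.8 ]
-> [0.046 0.103 2.734] [-0.15  0.33 -0.24]
```

View pics/look.png

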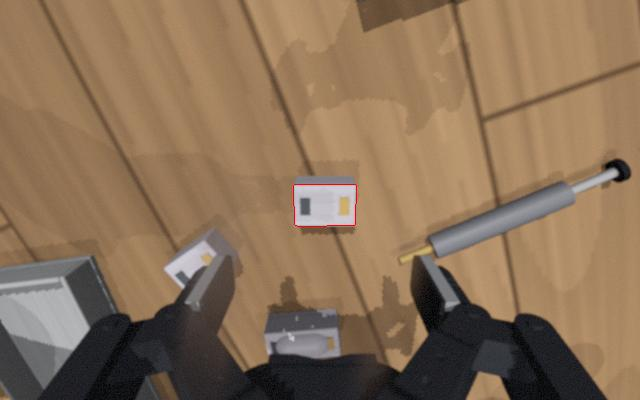

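```bash
python3 - <<'E'
from h import *
s=ctrl.read_state();d=setT(ctrl.get_image('wrist'),s)
print(unproj(d,[(400,262),(432,250)],11).round(0))
E
python3 -m creep '.04 .1 .6 0 0 0 .25; .04 .1 1.2 0 0 0 .25; .04 .1 1.6 0 0 0 .25; .04 .1 1.6 0 0 0 .25'; python3 go.py 557.3 -315.6 2 -.36
```

```text
[[ 600. -393.   11.]
 [ 630. -391.   11.]]
clock: 25.73
eef_pos: [556.9, -312.9, 42.9]
tool_rot: [-3.138, 0.01, -0.357]
force: [-0.6, 0.9, -0.5]
width: 64.2
t 25.73 pos [ 556.9 -312.9   42.9] rot [-3.138  0.01  -0.357] w 64.2 F [-0.6  0.9 -0.5] q [ 0.06  1.    0.75  1.69 -0.88  0.85  0.85]
-> [0.043 0.063 1.023] [-0.23  0.57  0.18]
```

Pump tip is 50+ mm away; safe.

```bash
python3 -m creep '.02 .03 .6 0 .3 0 .25; .02 .03 .98 0 .3 0 .25; .02 .03 1 0 .3 0 .25; .02 .03 1 0 .3 0 .25; .02 .03 1 0 .3 0 1; .02 .03 1 0 .3 0 1; .02 .03 1 0 .3 0 1; .02 .03 1 0 .3 0 1' >/dev/null;  python3 go.py 557.3 -315.6 2 -.36;  python3 -m creep '0 0 -1 0 0 0 1; 0 0 -1.5 0 0 0 1; 0 0 -1.5 0 0 0 1' >/dev/null; python3 go.py 575 -70 60 -.2
```

```text
t 26.4 pos [ 559.  -319.2    8.5] rot [-3.141 -0.004 -0.359] w 46.7 F [-0.5  0.4  5.1] q [ 0.08  1.04  0.71  1.69 -0.93  0.78  0.89]
-> [-0.072 -0.069  0.161] [-0.02 -0.24  0.03]
t 26.65 pos [ 560.2 -321.    71.7] rot [ 3.14  -0.009 -0.36 ] w 46.4 F [ 0.9 -0.4 -2.1] q [ 0.05  0.96  0.78  1.68 -0.86  0.87  0.84]
-> [-1.864 -6.004  0.265] [ 0.13 -0.53 -9.15]
```

```bash
python3 -m creep '-1.86 -6 0 0 0 -9 1; -1.86 -6 0 0 0 -9 1; -1.86 -6 0 0 0 -9 1; -1.86 -6 0 0 0 -9 1; -1.86 -6 0 0 0 -9 1; -1.86 -6 0 0 0 -9 1; -1.86 -6 0 0 0 -9 1; -1.86 -6 0 0 0 -9 1' >/dev/null; python3 go.py 612 206 60 .033
```

```text
t 27.32 pos [572.7 -62.6  65.8] rot [-3.139  0.    -0.195] w 46.8 F [ 0.3 -0.8 -1.6] q [-0.38  0.89  0.75  1.87 -0.9   0.75  0.69]
-> [-0.338 -6.777  0.166] [-1.700e-01 -1.000e-02 -1.307e+01]
```

```bash
python3 -m creep '-.34 -6.78 0 0 0 -13 1; -.34 -6.78 0 0 0 -13 1; -.34 -6.78 0 0 0 -13 1; -.34 -6.78 0 0 0 -13 1; -.34 -6.78 0 0 0 -13 1; -.34 -6.78 0 0 0 -13 1; -.34 -6.78 0 0 0 -13 1; -.34 -6.78 0 0 0 -13 1; -.34 -6.78 0 0 0 -13 1; -.34 -6.78 0 0 0 -13 1' >/dev/null; python3 go.py 612 212 20 .033
python3 - <<'E'
from h import *
d=ctrl.get_image('wrist')
cv2.imwrite('pics/w13.png',cv2.resize(d['img'][80:400,180:500,::-1],None,fx=1.8,fy=1.8))
E
```

```text
t 28.15 pos [614.2 197.9  66.9] rot [ 3.139e+00 -2.000e-03  2.200e-02] w 46.4 F [-0.2 -0.4 -1.4] q [-0.77  0.96  0.77  1.67 -0.84  0.86  0.38]
-> [-0.049 -0.357  1.172] [ 0.13 -0.11 -0.64]
```

View pics/w13.png

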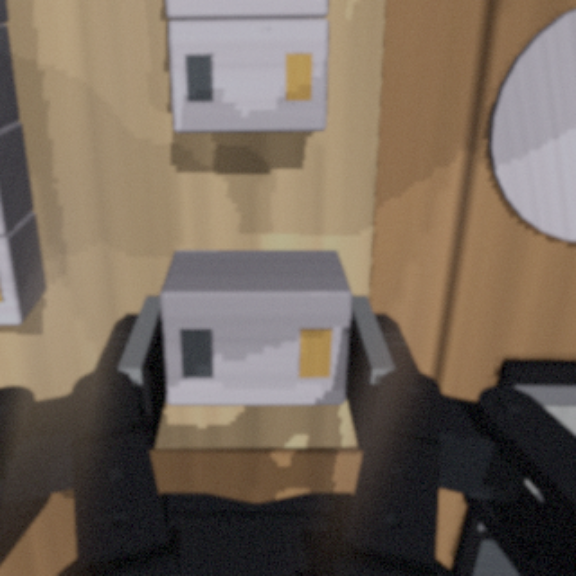

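```bash
python3 -m creep '-.04 -.35 0.4 0 0 -.6 1; -.04 -.35 0.8 0 0 -.6 1; -.04 -.35 1.15 0 0 -.6 1; -.04 -.35 1.2 0 0 -.6 1; -.04 -.35 1.2 0 0 -.6 1; -.04 -.35 1.2 0 0 -.6 1' >/dev/null; python3 go.py 612 212 17 .033;python3 -m creep '0 0 0.05 0 0 0 1;  0 0 0.05 0 0 0 1; 0 0 .05 0 0 0 1' >/dev/null;python3 go.py 612 212 16 .033
```

```text
t 28.7 pos [611.6 213.8  17.7] rot [ 3.14  -0.     0.034] w 46.6 F [ 0.1  0.2 -1.2] q [-0.77  1.03  0.71  1.67 -0.89  0.8   0.4 ]
-> [0.009 0.046 0.017] [ 0.06 -0.02  0.07]
t 28.95 pos [612.1 214.3  16.9] rot [ 3.141e+00 -2.000e-03  3.500e-02] w 46.8 F [ 0.6  0.3 -2.1] q [-0.77  1.03  0.71  1.67 -0.9   0.8   0.4 ]
-> [-0.006  0.057  0.022] [ 0.02 -0.11  0.09]
```

```bash
python3 -m creep '0 -.1 0 0 0 0 1;  0 -.2 0 0 0 0 1; 0 -.28 0 0 0 0 1; 0 -.28 0 0 0 0 1' >/dev/null;python3 go.py 611.5 227 16 .033;python3 -m creep '0 0 .03 0 0 0 1;  0 -.05 .03 0 0 0 1; 0 -.05 .03 0 0 0 1; 0 -.05 .03 0 0 0 1' >/dev/null;python3 go.py 611.5 227 16 .033
```

```text
t 29.28 pos [611.8 226.9  17.1] rot [-3.141e+00 -2.000e-03  3.600e-02] w 46.5 F [-0.2  0.3 -2. ] q [-0.79  1.03  0.71  1.66 -0.9   0.8   0.38]
-> [-0.007 -0.002  0.027] [-0.01 -0.13  0.2 ]
t 29.62 pos [612.  227.3  16.4] rot [ 3.141e+00 -3.000e-03  3.500e-02] w 46.3 F [-0.6 -0.8  4.6] q [-0.79  1.03  0.71  1.66 -0.9   0.8   0.38]
-> [-0.014  0.008  0.009] [ 0.02 -0.15  0.09]
```

```bash
python3 -m creep '-.01 0 -.01 0 0 0 1;  -.01 -.05 -.01 0 0 0 1; -.01 -.05 -.01 0 0 0 1; -.01 -.05 -.01 0 0 0 1' >/dev/null;python3 go.py 611.5 227 16 .033
```

```text
t 29.95 pos [611.8 227.3  16.4] rot [ 3.138e+00 -3.000e-03  3.300e-02] w 46.7 F [-0.5 -5.   1.9] q [-0.79  1.03  0.72  1.66 -0.9   0.8   0.37]
-> [-0.008  0.008  0.011] [ 0.18 -0.18  0.01]
```

```bash
python3 -m creep '-.005 -.03 0 0 0 0 1; -.005 -.03 0 0 0 0 1; -.005 -.03 0 0 0 0 0.35; 0 -.03 0 0 0 0 .2; 0 -.03 0 0 0 0 0; 0 -.03 0 0 0 0 0; 0 0 -1 0 0 0 0; 0 0.5 -2 0 0 0 0; 0 0.5 -2.5 0 0 0 0; 0 0.5 -2.5 0 0 0 0' >/dev/null; python3 go.py 437 -331 110 .24;
python3 - <<'E'
from h import *
d=ctrl.get_image('wrist')
cv2.imwrite('pics/w14.png',cv2.resize(d['img'][50:220,265:385,::-1],None,fx=5,fy=3.5,interpolation=cv2.INTER_CUBIC))
E
python3 look.py top 437 -331 28 185
```

```text
t 30.78 pos [615.6 208.6 122.2] rot [-3.14  -0.012  0.033] w 85.3 F [1.7 0.3 0.2] q [-0.81  0.9   0.82  1.64 -0.78  0.94  0.33]
-> [-4.913 13.335  0.232] [ -0.    -0.67 -11.85]
uv [437. 230.] fit [ 4.69163e+02 -3.01200e+02  2.66000e-01  4.69800e+01  3.39830e+01]
```

View pics/w14.png

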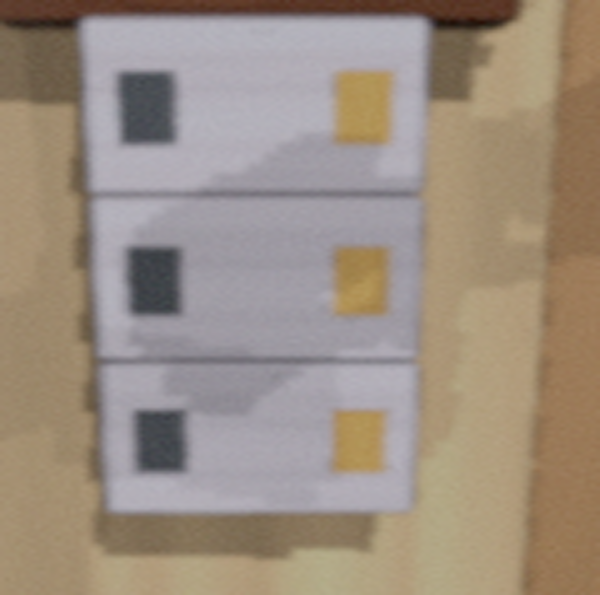

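```bash
python3 go.py 469 -298 100 .266; python3 -m creep '-4.2 12.5 0 0 0 -13 0; -4.2 12.5 0 0 0 -13 0; -4.2 12.5 0 0 0 -13 0; -4.2 12.5 0 0 0 -13 0; -4.2 12.5 0 0 0 -13 0; -4.2 12.5 0 0 0 -13 0; -4.2 12.5 0 0 0 -13 0; -4.2 12.5 0 0 0 -13 0; -4.2 12.5 0 0 0 -13 0; -4.2 12.5 0 0 0 -13 0' >/dev/null; python3 go.py 469 -298 105 .266; python3 look.py top 469 -301 28 185
```

```text
t 30.88 pos [612.1 210.8 117.2] rot [-3.14  -0.004  0.036] w 85.5 F [-0.7  0.3 -1.4] q [-0.81  0.91  0.81  1.64 -0.78  0.94  0.33]
-> [-4.03  12.585  0.393] [ -0.08  -0.22 -13.2 ]
t 31.72 pos [ 491.8 -189.7  114.6] rot [-3.14  -0.     0.264] w 85.2 F [ 0.3  0.1 -1.1] q [-0.11  0.73  0.67  1.98 -0.71  0.69  1.28]
-> [-1.256  2.466  0.236] [-0.1  -0.03 -0.14]
uv [425. 217.] fit [ 4.59495e+02 -2.94758e+02  2.65000e-01  3.16670e+01  1.61590e+01]
```

```bash
python3 -m creep '-1.26 2.47 .2 0 0 0 0; -1.26 2.47 .2 0 0 0 0; -1.26 2.47 .2 0 0 0 0; -1.26 2.47 .2 0 0 0 0; -1.26 2.47 .2 0 0 0 0; -1.26 2.47 .2 0 0 0 0' >/dev/null
 python3 look.py wrist 469.2 -301.2 28 ; python3 go.py 469.2 -301.2 1 .266
```

```text
uv [319. 211.] fit [ 4.68990e+02 -3.00965e+02  2.62000e-01  4.80350e+01  3.40140e+01]
t 32.32 pos [ 470.3 -295.6  106.9] rot [-3.139e+00 -2.000e-03  2.640e-01] w 85.7 F [-0.   0.9  0.4] q [ 0.11  0.76  0.64  1.91 -0.69  0.71  1.44]
-> [-0.067  0.135  2.647] [-0.14 -0.09 -0.1 ]
```

View pics/look.png

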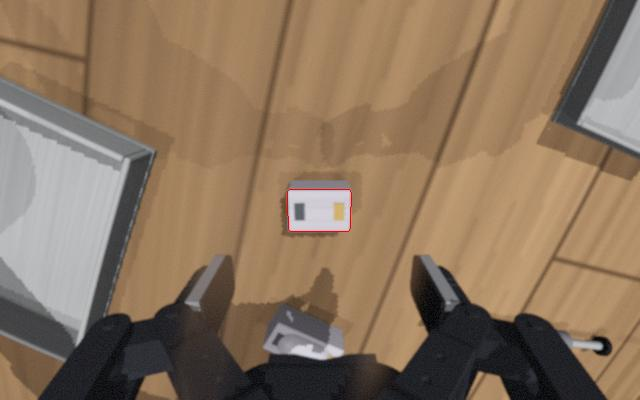

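```bash
python3 -m creep '-.07 .12 .6 0 0 0 .2; -.07 .12 1.2 0 0 0 .2; -.07 .12 1.9 0 0 0 .2; -.07 .12 2.5 0 0 0 .2; -.07 .12 2.62 0 0 0 .2; -.07 .12 2.62 0 0 0 .2; -.07 .12 2.62 0 0 0 .2; -.07 .12 2.62 0 0 0 .2' >/dev/null;  python3 go.py 469 -301 2 .26;python3 -m creep '0 0 0 0 0 0 1; 0 0 0 0 0 0 1; 0 0 0 0 0 0 1; 0 0 0 0 0 0 1' >/dev/null; python3 go.py;   python3 -m creep '0 0 -1 0 0 0 1; 0 0 -1.5 0 0 0 1; 0 0 -1.5 0 0 0 1' >/dev/null; python3 go.py 560 -50 65 .15
```

```text
t 32.98 pos [ 469.7 -303.5    4.5] rot [ 3.139e+00 -3.000e-03  2.630e-01] w 68.3 F [-0.7  0.1  0.2] q [ 0.22  0.91  0.48  1.93 -0.84  0.51  1.57]
-> [-0.    -0.066  0.062] [ 0.12 -0.2   0.16]
t 33.32 pos [ 469.6 -303.7    4.7] rot [ 3.14  -0.004  0.262] w 46.5 F [1.  0.8 6.3] q [ 0.23  0.9   0.48  1.93 -0.84  0.51  1.57]
t 33.57 pos [ 470.6 -305.5   67.4] rot [ 3.135 -0.007  0.262] w 46.5 F [ 0.3  0.6 -0.5] q [ 0.16  0.82  0.58  1.92 -0.76  0.63  1.5 ]
-> [ 3.811 -5.592  0.05 ] [ 0.35 -0.4   6.39]
```

```bash
python3 -m creep '3.81 -5.6 0 0 0 6.4 1; 3.81 -5.6 0 0 0 6.4 1; 3.81 -5.6 0 0 0 6.4 1; 3.81 -5.6 0 0 0 6.4 1; 3.81 -5.6 0 0 0 6.4 1; 3.81 -5.6 0 0 0 6.4 1; 3.81 -5.6 0 0 0 6.4 1; 3.81 -5.6 0 0 0 6.4 1' >/dev/null; python3 go.py 613 172 62 .033
```

```text
t 34.23 pos [559.3 -39.1  62.3] rot [-3.137e+00 -3.000e-03  1.610e-01] w 46.9 F [-0.5  0.5 -1.4] q [-0.38  0.85  0.66  1.92 -0.84  0.67  0.97]
-> [ 2.171 -4.994  0.037] [-0.3  -0.13  7.33]
```

```bash
python3 -m creep '2.17 -5 0 0 0 7.3 1; 2.17 -5 0 0 0 7.3 1; 2.17 -5 0 0 0 7.3 1; 2.17 -5 0 0 0 7.3 1; 2.17 -5 0 0 0 7.3 1; 2.17 -5 0 0 0 7.3 1; 2.17 -5 0 0 0 7.3 1; 2.17 -5 0 0 0 7.3 1; 2.17 -5 0 0 0 7.3 1' >/dev/null; python3 go.py 613.3 178 14 .033
```

```text
t 34.98 pos [613.3 160.8  63.5] rot [ 3.14e+00 -2.00e-03  2.00e-02] w 46.6 F [-0.  -0.  -0.3] q [-0.72  0.96  0.76  1.71 -0.85  0.84  0.45]
-> [ 0.007 -0.433  1.237] [ 0.09 -0.1  -0.73]
```

```bash
python3 -m creep '0 -.4 0.4 0 0 -.7 1; 0 -.4 0.8 0 0 -.7 1; 0 -.4 1.15 0 0 -.7 1; 0 -.4 1.24 0 0 -.7 1; 0 -.4 1.24 0 0 -.7 1; 0 -.4 1.24 0 0 -.7 1' >/dev/null; python3 go.py 613.2 178 14 .033
python3 - <<'E'
from h import *
d=ctrl.get_image('wrist')
cv2.imwrite('pics/w15.png',cv2.resize(d['img'][80:400,180:500,::-1],None,fx=1.8,fy=1.8))
E
```

```text
t 35.48 pos [612.9 177.8  12.9] rot [ 3.141e+00 -1.000e-03  3.300e-02] w 47.1 F [-0.6 -0.2 -0.8] q [-0.72  1.02  0.7   1.7  -0.91  0.77  0.48]
-> [ 0.009 -0.005 -0.027] [ 0.05 -0.05  0.02]
```

View pics/w15.png

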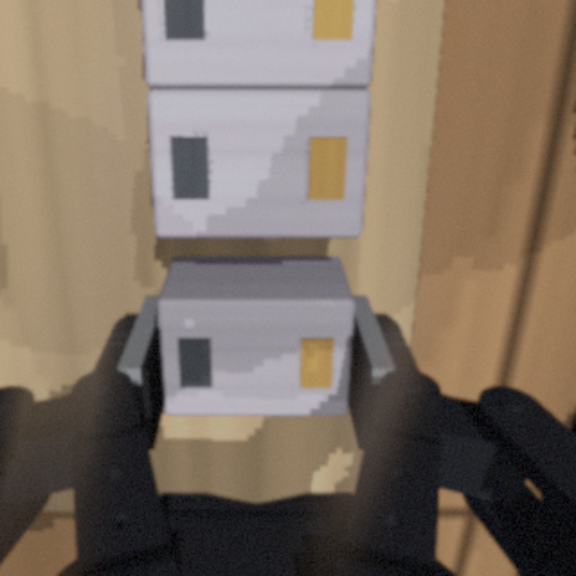

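```bash
python3 -m creep '.015 -.1 0 0 0 0 1;  .015 -.2 0 0 0 0 1; .015 -.3 0 0 0 0 1; .015 -.38 0 0 0 0 1; .015 -.38 0 0 0 0 1' >/dev/null;python3 go.py 613 193 12.7 .033;python3 -m creep '0 -.04 0 0 0 0 1;  0 -.05 0 0 0 0 1; 0 -.05 0 0 0 0 1' >/dev/null;python3 go.py 613 193 12.7 .033
```

```text
t 35.95 pos [613.4 193.6  13.8] rot [ 3.139e+00 -2.000e-03  3.500e-02] w 46.5 F [ 0.  -2.9 -1.7] q [-0.74  1.03  0.71  1.69 -0.91  0.78  0.45]
-> [-0.01   0.014  0.026] [ 0.13 -0.13  0.12]
t 36.2 pos [613.3 193.6  13.8] rot [ 3.138e+00 -2.000e-03  3.300e-02] w 46.8 F [ 0.1 -6.7 -2.5] q [-0.74  1.03  0.71  1.69 -0.91  0.78  0.44]
-> [-0.008  0.014  0.028] [ 0.23 -0.12  0.02]
```

Lower 1 mm onto the board, then release.

```bash
python3 -m creep '-.008 .04 .02 0 0 0 1; -.008 .04 .03 0 0 0 1;-.008 -.02 .03 0 0 0 1;-.008 -.02 .03 0 0 0 1' >/dev/null;python3 go.py 613 193 12.7 .033; python3 -m creep '0 0 0 0 0 0 0.35; 0 0 0 0 0 0 .2; 0 0 0 0 0 0 0; 0 0 0 0 0 0 0; 0 0 -1 0 0 0 0; 0 0.5 -2 0 0 0 0; 0 0.5 -2.5 0 0 0 0; 0 0.5 -2.5 0 0 0 0' >/dev/null; python3 go.py 490 -434 120 -.24;
python3 - <<'E'
from h import *
d=ctrl.get_image('wrist')
cv2.imwrite('pics/w16.png',cv2.resize(d['img'][10:220,255:385,::-1],None,fx=5,fy=2.8,interpolation=cv2.INTER_CUBIC))
E
python3 look.py top 490.4 -436.7 28 185
```

```text
t 36.53 pos [613.3 193.6  12.9] rot [ 3.137e+00 -3.000e-03  3.300e-02] w 46.6 F [-0.9 -9.1  0. ] q [-0.75  1.03  0.71  1.69 -0.91  0.78  0.44]
-> [-0.008  0.015  0.006] [ 0.28 -0.16  0.01]
t 37.2 pos [617.3 176.  118.6] rot [-3.14  -0.012  0.033] w 85.4 F [ 0.4 -0.1 -0. ] q [-0.77  0.9   0.82  1.67 -0.79  0.93  0.39]
-> [-3.69  15.136 -0.095] [-0.16 -0.66 15.66]
uv [479. 209.] fit [ 4.90442e+02 -4.36715e+02 -2.44000e-01  6.77570e+01  3.49600e+01]
```

View pics/w16.png

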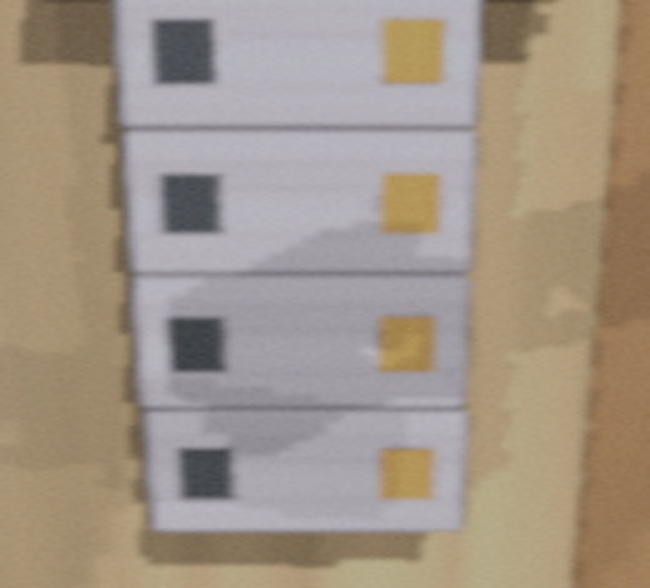

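```bash
python3 -m creep '-3.7 15.1 0 0 0 15.6 0; -3.7 15.1 0 0 0 15.6 0; -3.7 15.1 0 0 0 15.6 0; -3.7 15.1 0 0 0 15.6 0; -3.7 15.1 0 0 0 15.6 0; -3.7 15.1 0 0 0 15.6 0; -3.7 15.1 0 0 0 15.6 0; -3.7 15.1 0 0 0 15.6 0; -3.7 15.1 0 0 0 15.6 0; -3.7 15.1 0 0 0 15.6 0' >/dev/null; python3 -m creep '0 0 0 0 0 0 0' > /dev/null; python3 go.py 490 -434 115 -.24
```

```text
t 38.22 pos [ 524.8 -241.2  112.6] rot [ 3.134e+00 -3.000e-03 -2.490e-01] w 85.5 F [-0.4 -0.5  0.7] q [-0.1   0.83  0.81  1.85 -0.81  0.82  0.89]
-> [ 0.346  4.885 -0.022] [ 0.43 -0.16 -0.52]
```

```bash
python3 -m creep '.35 4.88 0 0 0 0 0; .35 4.88 0 0 0 0 0; .35 4.88 0 0 0 0 0; .35 4.88 0 0 0 0 0; .35 4.88 0 0 0 0 0; .35 4.88 0 0 0 0 0; .35 4.88 0 0 0 0 0; .35 4.88 0 0 0 0 0' >/dev/null
 python3 look.py wrist 490.4 -436.7 28 ; python3 go.py 490.4 -436.7 2 -.244
```

```text
uv [319. 222.] fit [ 4.89948e+02 -4.36553e+02 -2.47000e-01  6.83930e+01  3.43850e+01]
t 38.93 pos [ 497.2 -421.   111. ] rot [-3.138e+00 -1.000e-03 -2.350e-01] w 85.5 F [0.5 0.4 0.5] q [ 0.24  0.91  0.78  1.63 -0.77  0.94  1.07]
-> [-0.075  0.431  2.723] [-0.21 -0.03  0.51]
```

View pics/look.png

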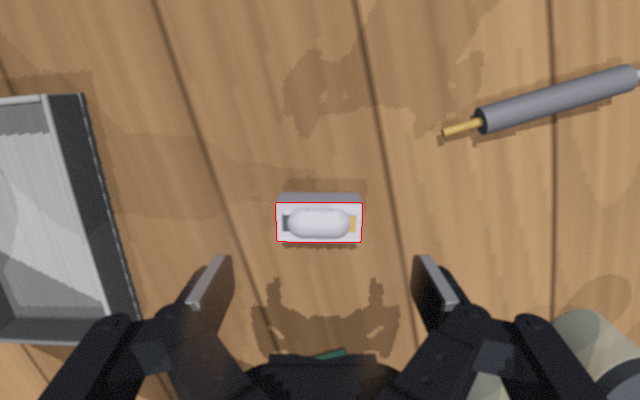

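```bash
python3 -m creep '-.08 .42 .6 0 0 .5 0; -.08 .42 1.2 0 0 .5 0; -.08 .42 1.9 0 0 .5 0; -.08 .42 2.5 0 0 .5 0; -.08 .42 2.73 0 0 .5 0; -.08 .42 2.73 0 0 .5 0; -.08 .42 2.73 0 0 .5 0' >/dev/null;  python3 go.py 490 -436.6 0 -.245;python3 -m creep '0 0 .04 0 0 0 1; 0 0 .04 0 0 0 1; 0 0 .04 0 0 0 1; 0 0 .04 0 0 0 1' >/dev/null; python3 go.py;   python3 -m creep '0 0 -1 0 0 0 1; 0 0 -2 0 0 0 1; 0 0 -2.5 0 0 0 1; 0 0 -2.5 0 0 0 1' >/dev/null; python3 go.py 685 -114 100 -1.5
```

```text
t 39.52 pos [ 490.2 -438.4    3.4] rot [-3.141e+00 -2.000e-03 -2.450e-01] w 85.3 F [-0.6  0.6  0.1] q [ 0.32  1.05  0.68  1.65 -0.88  0.78  1.17]
-> [-0.016 -0.043  0.086] [-0.05 -0.11  0.03]
t 39.85 pos [ 490.4 -440.2    3.6] rot [ 3.141 -0.005 -0.246] w 66.6 F [-0.2  1.1  6.6] q [ 0.32  1.05  0.68  1.65 -0.89  0.78  1.17]
t 40.18 pos [ 491.  -442.5  107.4] rot [ 3.137 -0.01  -0.246] w 66.4 F [ 0.6 -1.2 -2.3] q [ 0.27  0.92  0.78  1.61 -0.78  0.93  1.09]
-> [ 2.701 -9.147  0.17 ] [-0.12 -0.66 71.84]
```

```bash
python3 -m creep '2.7 -9.15 0 0 0 40 1; 2.7 -9.15 0 0 0 40 1; 2.7 -9.15 0 0 0 78.7 1; 2.7 -9.15 0 0 0 78.7 1; 2.7 -9.15 0 0 0 78.7 1; 2.7 -9.15 0 0 0 78.7 1; 2.7 -9.15 0 0 0 78.7 1; 2.7 -9.15 0 0 0 78.7 1; 2.7 -9.15 0 0 0 78.7 1; 2.7 -9.15 0 0 0 78.7 1' >/dev/null; python3 go.py 685 -114 90 -1.62
```

```text
t 41.02 pos [686.9 -99.9  99.6] rot [-3.138  0.007 -1.481] w 66.6 F [ 1.7  1.2 -2.5] q [-0.39  1.1   1.07  1.51 -1.03  1.17 -0.6 ]
-> [0.348 0.08  0.236] [-0.16  0.42  7.94]
```

```bash
python3 -m creep '.35 .08 0 0 0 7.9 1; .35 .08 0 0 0 7.9 1; .35 .08 0 0 0 7.9 1; .35 .08 0 0 0 7.9 1' >/dev/null; python3 go.py 685 -114 9 -1.62
python3 - <<'E'
from h import *
s=ctrl.read_state();d=setT(snap('wrist','w17.png'),s)
for uv in [(0,0)]: pass
snap('top','t17.png')
E
```

```text
t 41.35 pos [ 680.4 -125.4  101.6] rot [-3.140e+00  1.000e-03 -1.624e+00] w 66.6 F [-0.3  0.5 -1.8] q [-0.36  1.11  1.09  1.51 -1.04  1.17 -0.7 ]
-> [-0.289 -0.097  2.315] [-0.08  0.04 -0.24]
```

View pics/w17.png

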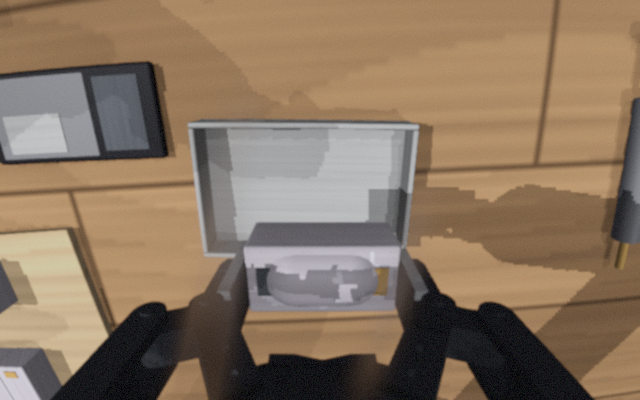

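View pics/t17.png

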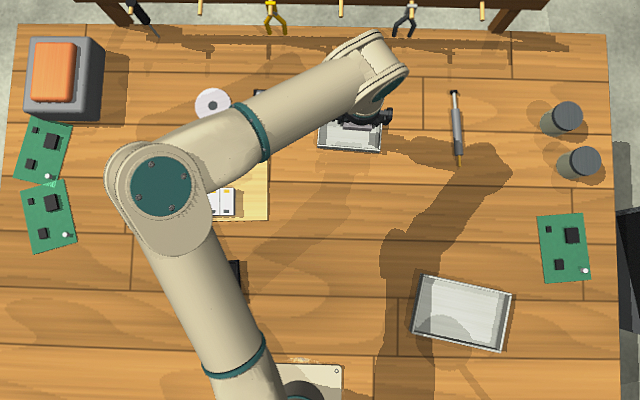

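```bash
python3 - <<'E'
from h import *
s=ctrl.read_state();d=setT(ctrl.get_image('wrist'),s);cv2.imwrite('pics/w18.png',d['img'][:,:,::-1])
print(s['eef_pos'],s['tool_rot'])
print(unproj(d,[(190,123),(417,124),(205,254),(406,247)],28).round(1))
p=proj(d,box(685,-114,.05,105,160,28,28))[:4];print(p.round())
E
```

```text
[ 680.81728021 -125.05002061  101.94802939] [-3.13953812e+00  1.12876562e-03 -1.62445795e+00]
[[ 746.7  -36.7   28. ]
 [ 737.3 -192.7   28. ]
 [ 645.3  -29.6   28. ]
 [ 643.1 -188.    28. ]]
[[416. 254.]
 [415. 118.]
 [186. 143.]
 [217. 272.]]
```

```bash
python3 go.py 687 -113 9 -1.628; python3 -m creep '-.32 -.14 0 0 0 0 1; -.32 -.14 .6 0 0 0 1; -.32 -.14 1.2 0 0 0 1; -.32 -.14 1.7 0 0 0 1; -.32 -.14 2.1 0 0 0 1; -.32 -.14 2.3 0 0 0 1; -.32 -.14 2.3 0 0 0 1; -.32 -.14 2.3 0 0 0 1'; python3 go.py 687 -113 8 -1.628
```

```text
t 41.5 pos [ 680.9 -125.   102. ] rot [-3.139e+00  1.000e-03 -1.625e+00] w 66.6 F [ 0.3  0.2 -2.9] q [-0.36  1.11  1.09  1.51 -1.04  1.17 -0.7 ]
-> [-0.304 -0.13   2.327] [-0.13  0.06  0.2 ]
clock: 42.17
eef_pos: [687.9, -112.8, 10.7]
tool_rot: [-3.139, -0.0, -1.625]
force: [0.1, 0.2, -2.0]
width: 67.0
t 42.17 pos [ 687.9 -112.8   10.7] rot [-3.139 -0.    -1.625] w 67.0 F [ 0.1  0.2 -2. ] q [-0.33  1.18  0.93  1.53 -1.07  1.01 -0.71]
-> [0.006 0.023 0.067] [-0.17 -0.    0.17]
```

```bash
python3 -m creep '0 0 .05 0 0 0 1; 0 0 .06 0 0 0 1; 0 0 .06 0 0 0 1; 0 0 .06 0 0 0 .1; 0 0 .06 0 0 0 .1; 0 0 .06 0 0 0 .05; 0 0 -.5 0 0 0 .05; 0 0 -1.5 0 0 0 .05; 0 0 -2.5 0 0 0 .05; 0 0 -2.5 0 0 0 .05'; python3 go.py 560 200 230 -1
```

```text
clock: 43.0
eef_pos: [691.5, -115.6, 119.1]
tool_rot: [-3.127, -0.005, -1.625]
force: [0.8, -2.1, 1.0]
width: 81.1
t 43.0 pos [ 691.5 -115.6  119.1] rot [-3.127 -0.005 -1.625] w 81.1 F [ 0.8 -2.1  1. ] q [-0.36  1.05  1.02  1.49 -0.96  1.14 -0.78]
-> [-7.686  3.668 -2.863] [ -0.73  -0.52 -35.81]
```

```bash
python3 go.py 480 -330 220 -1.2
```

```text
t 43.0 pos [ 691.5 -115.6  119.1] rot [-3.127 -0.005 -1.625] w 81.1 F [ 0.8 -2.1  1. ] q [-0.36  1.05  1.02  1.49 -0.96  1.14 -0.78]
-> [ 5.651  4.951 -2.569] [ -0.77  -0.44 -24.35]
```

```bash
python3 -m creep '0 0 -2.5 0 0 0 0; 0 0 -2.5 0 0 0 0; 5.6 5 -2.5 0 0 -24 0; 5.6 5 -2.5 0 0 -24 0; 5.6 5 -2.5 0 0 -24 0; 5.6 5 -2.5 0 0 -24 0; 5.6 5 -2.5 0 0 -24 0; 5.6 5 -2.5 0 0 -24 0; 5.6 5 -2.5 0 0 -24 0; 5.6 5 -2.5 0 0 -24 0' ; python3 - <<'E'
from h import *
d=snap('top','t19.png');cv2.imwrite('pics/t19c.png',cv2.resize(d['img'][85:235,165:400,::-1],None,fx=3.4,fy=3.4,interpolation=cv2.INTER_CUBIC))
E
```

```text
clock: 43.83
eef_pos: [468.9, -331.7, 211.6]
tool_rot: [3.141, -0.005, -1.217]
force: [-0.0, -1.4, 0.8]
width: 85.4
```

View pics/t19.png

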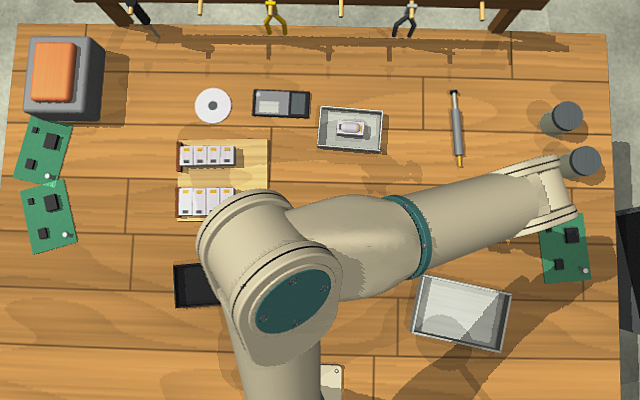

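View pics/t19c.png

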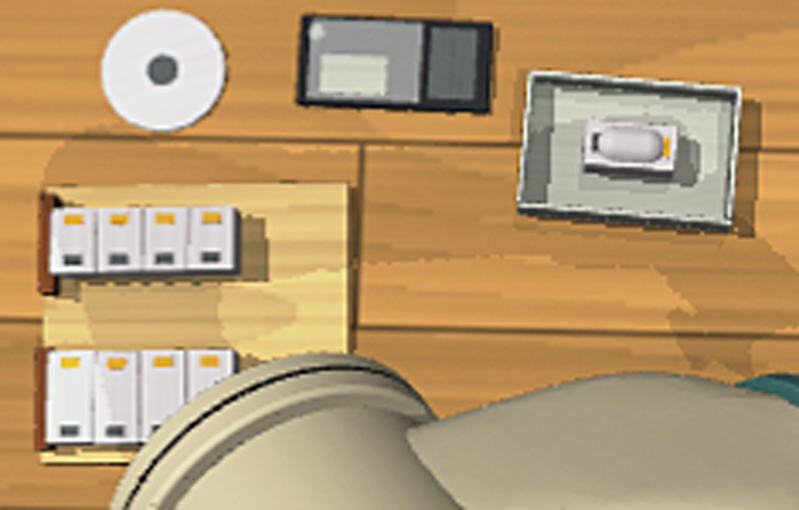

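```bash
python3 go.py 560 -100 200 -.6; python3 -m creep '-6 -5 0 0 0 -35 0; -6 -5 0 0 0 -35 0; -6 -5 0 0 0 -35 0; -6 -5 0 0 0 -35 0; -6 -5 0 0 0 -35 0; -6 -5 0 0 0 -35 0; -6 -5 0 0 0 -35 0; -6 -5 0 0 0 -35 0; -6 -5 0 0 0 -35 0; -6 -5 0 0 0 -35 0';  python3 go.py 557 170 170 .033
```

```text
t 43.88 pos [ 469.9 -331.   211.5] rot [-3.141 -0.004 -1.217] w 85.5 F [-0.6 -0.9  0.2] q [-0.01  0.75  1.    1.78 -0.73  1.03  0.05]
-> [-4.638 -4.114  0.27 ] [ 3.000e-02 -2.600e-01 -3.534e+01]
clock: 44.72
eef_pos: [577.1, -27.3, 209.5]
tool_rot: [-3.14, -0.002, -0.591]
force: [0.7, -0.8, 1.2]
width: 85.2
t 44.72 pos [577.1 -27.3 209.5] rot [-3.14e+00 -2.00e-03 -5.91e-01] w 85.2 F [ 0.7 -0.8  1.2] q [-0.53  0.71  0.89  1.77 -0.65  0.99  0.03]
-> [-3.166 -3.814  0.987] [ -0.04  -0.12 -35.74]
```

```bash
python3 -m creep '-3.17 -3.81 1 0 0 -35.7 0; -3.17 -3.81 1 0 0 -35.7 0; -3.17 -3.81 1 0 0 -35.7 0; -3.17 -3.81 1 0 0 -35.7 0; -3.17 -3.81 1 0 0 -35.7 0; -3.17 -3.81 1 0 0 -35.7 0; -3.17 -3.81 1 0 0 -35.7 0; -3.17 -3.81 1 0 0 -35.7 0; -3.17 -3.81 1 0 0 -35.7 0; -3.17 -3.81 1 0 0 -35.7 0'; 
python3 - <<'E'
from h import *
s=ctrl.read_state();d=setT(ctrl.get_image('wrist'),s)
im=d['img'][:,:,::-1]
# rectify to plane z=36, 4 px/mm in board frame
c,sn=np.cos(.033),np.sin(.033)
def w(u,v): # u along board x, v along board y rel fL centre
    return np.array([493.3+c*u-sn*v,294.4+sn*u+c*v])
U,V=np.meshgrid(np.arange(-45,150,.25),np.arange(30,-130,-.25))
P=np.stack([493.3+c*U-sn*V,294.4+sn*U+c*V,np.full_like(U,36)],-1).reshape(-1,3)
q=proj(d,P).reshape(U.shape+(2,)).astype(np.float32)
r=cv2.remap(im,q[...,0],q[...,1],cv2.INTER_CUBIC)
cv2.imwrite('pics/rect.png',r);print(r.shape)
E
```

```text
clock: 45.55
eef_pos: [557.8, 165.1, 170.3]
tool_rot: [3.141, -0.003, 0.024]
force: [0.6, -0.7, -0.3]
width: 85.2
(640, 780, 3)
```

View pics/rect.png

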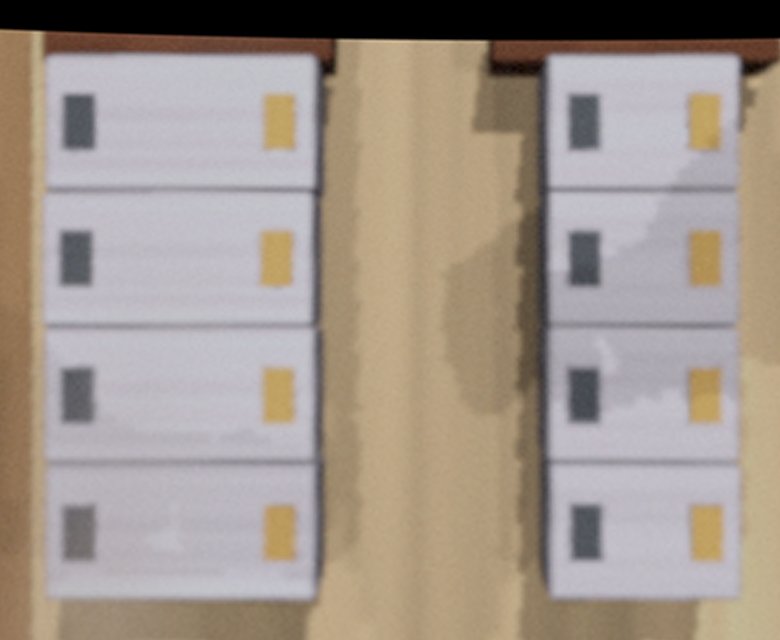

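```bash
python3 -m creep '0 0 -1 0 0 0 0; 0 0 -1 0 0 0 0; 0 0 -1 0 0 0 0; 0 0 -1 0 0 0 0; 0 0 -1 0 0 0 0'; python3 -c "
from cell import ctrl;print(ctrl.finish_job())"
```

```text
clock: 46.02
eef_pos: [556.5, 167.3, 209.2]
tool_rot: [3.142, -0.001, 0.027]
force: [-1.1, -0.3, 0.1]
width: 85.5
the job is handed in; nothing more can be done
None
```

I handed the job in at 46 s. All six sound cells are in their rows, three long and three short. The swollen cell is in the smaller non-black tin; I left the black tin and the larger steel one alone.

**Rows:** The last wrist picture, flattened to the cell-top plane, shows the cells about 34.2 mm apart against their 34 mm width, so there is no visible gap. Ends line up to about 0.3 mm, except the second long cell, which sits about 0.6 mm to one side; I left it there.

**Other items:** The last overhead picture, taken before I moved the arm for the final check, showed the swollen cell lying flat inside the tin. The phone, platter and pump looked unmoved. The arm hid part of the long row in that picture, so the long row was checked from the wrist camera only.

**Events:** One short cell was knocked about 4 cm before I picked it up; I found it again in the camera and placed it as normal. I saw no sign of the grip slackening. On the first pick the arm ran into a joint limit and gripped about 8 mm off target, but that cell still ended flush.

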